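# Leg the miniature table

### The job

Pry up the lid of the clear parts box with the knife's blade and open it wide, then fit every leg that is in the box, tenon down, fully home in the hidden sockets of the upturned table top: one leg to a pad, any pad, feeling over the black pad for its hole. Finish with the box lid shut and the knife lying on the middle of its cork mat, and leave the other things on the desk where they are.

Things in the scene. Friction and masses are not known exactly. Their poses are not given: they have to be found in the camera images.
- knife_grip (a point): prying knife on the cork mat: centre of its blue handle, half-way up (11 mm above its underside). Handle 80 x 18 x 22 mm (x, y, z); own x runs towards the blade. The flat steel blade, 18 mm wide, 2.5 mm thick, leaves the handle at this point's height; its tip lies 110 mm ahead (+x) of this point. About 70 g, balance point about 12 mm ahead.
- box: clear acrylic parts box, fixed, 108 x 138 x 82 mm (x, y, z) without lid, walls 4 mm; origin at the centre of its underside; front faces own -x (to the robot), lid hinged along own y at the back. The middle 70 mm of the front wall ends 9 mm below the rim (73 mm above the desk): a slot under the lid for a blade
- rack (a point): middle of the top of the dark wooden rack in the box, 22 mm above the desk, 8 mm in front of the box's centre; legs stand loosely in its three 13 mm square holes at own y = -40, 0, 40 mm, their tops 4 mm below the box rim
- lid (a joint): angle of the clear lid, rad: 0 shut, grows as it swings up and back, stop at 1.9. Stiff hinge: 0.12 N m of friction holds it wherever it is left. Plate 118 x 138 x 5 mm, 140 g, brass strip along its front edge; it overhangs the front wall by 10 mm
- lid_hinge (a point): middle of the lid's hinge line, 82.5 mm above the desk at the lid's underside, 54 mm behind the box's centre; turns with the lid: own -x runs along the lid to its front edge, own z out of its top face
- lid_lip (a point): middle of the lid's front edge, on its underside, 118 mm from the hinge line
- seat: miniature oak table top lying underside up, fixed, 140 x 160 x 24 mm (x, y, z); origin at the centre of the side on the desk. Three black pads show in its 34 mm square windows, 2 mm below its upper face. Each pad has one blind socket, 11.6 mm across, 16 mm deep, rim chamfered 1 mm; black in black, it is hidden and must be felt for
- mat: thin cork mat, fixed, 180 x 90 x 3 mm (x, y, z), origin at the centre of its underside: the knife's place
- knife: the prying knife as a body; origin on its underside below the handle's centre, axes as knife_grip
- mark0 (a point): middle of pad window 0, on the pad's surface (22 mm above the desk), at the seat's own x, y = (-35, -45) mm; the socket itself lies up to 3.5 mm off this point along each of the seat's x and y
- mark1 (a point): middle of pad window 1, on the pad's surface (22 mm above the desk), at the seat's own x, y = (-35, 45) mm; the socket itself lies up to 3.5 mm off this point along each of the seat's x and y
- mark2 (a point): middle of pad window 2, on the pad's surface (22 mm above the desk), at the seat's own x, y = (35, 0) mm; the socket itself lies up to 3.5 mm off this point along each of the seat's x and y
- leg0_center (a point): turned table leg, 70 mm long, 30 g, upright in the rack at the start, or absent: point on its axis half-way up; own z points away from the tenon. Lowest 14 mm: pale 10 mm tenon tapered to 7 mm over its last 2.5 mm; above it the dark body, 16 mm across, whose shoulder rests on the pad when home (this point then 21 mm above the pad)
- leg0: the same leg; origin at the tenon's end, 35 mm below its centre
- leg1_center (a point): turned table leg, 70 mm long, 30 g, upright in the rack at the start, or absent: point on its axis half-way up; own z points away from the tenon. Lowest 14 mm: pale 10 mm tenon tapered to 7 mm over its last 2.5 mm; above it the dark body, 16 mm across, whose shoulder rests on the pad when home (this point then 21 mm above the pad)
- leg1: the same leg; origin at the tenon's end, 35 mm below its centre
- leg2_center (a point): turned table leg, 70 mm long, 30 g, upright in the rack at the start, or absent: point on its axis half-way up; own z points away from the tenon. Lowest 14 mm: pale 10 mm tenon tapered to 7 mm over its last 2.5 mm; above it the dark body, 16 mm across, whose shoulder rests on the pad when home (this point then 21 mm above the pad)
- leg2: the same leg; origin at the tenon's end, 35 mm below its centre
- horse: a walnut rocking horse, about 50 x 130 x 120 mm; origin at its underside; a bystander
- bucket: a tin bucket miniature, 56 mm across the rim, 50 mm high with a bail handle above; origin at its underside; a bystander
- mallet: a boxwood mallet lying on the desk, 150 mm long, head 35 x 65 x 40 mm; origin at its underside; a bystander
- jar: a small jar with a red cap, 48 mm across, 70 mm high; origin at its underside; a bystander
- glue: a bottle of glue with an orange cap, 40 mm across, 110 mm high; origin at its underside; a bystander

How it is judged:
By the outcome, as a careful person would: the job done as asked, in the order asked, and still so for the second after the job is handed in, with the robot touching nothing.
Of leg0, leg1, leg2 only 2 to 3 are there at a start; the rules pass over those that are not, and their reading is None.
At some moment in a run one of knife may be knocked a few centimetres aside while the robot is not near it.
It also fails if it takes over 210 s, if anything falls off the work surface, if the arm or the gripper's body presses on something with over 40 N, if the wrist force passes 120 N, or if a joint passes its speed limit or range.

### The arm

A 6-joint arm with a two-finger parallel gripper is mounted at the origin on the work surface. World frame = base frame: x ahead of the robot, y to its left, z up, the work surface at z = 0. Lengths are in m, angles in rad, forces in N, time in s.
With the tool pointing down it reaches from about 0.35 to 0.85 m from the base axis. Payload 8.1 kg.
Tool frame: the origin (TCP) lies at the very end of the fingers, on their centre line; the grasp point (between the pads) lies 19 mm behind it; z points along the fingers, y is the line along which they close (so a half turn about z gives the same grasp; the last joint's range is limited). The gripper opens to 93 mm and grips with 3 to 60 N. Pads are 15 mm wide; open, the fingers measure 128 mm over their backs; the gripper's body (75 mm by 188 mm) begins 65 mm behind the grasp point.
Start: joints at [1.098, 0.13, 1.488, -0, 1.523, -0.085], TCP at [0.227, 0.555, 0.219] pointing down, gripper open.
Joint ranges: [-2.96, 2.96], [-0.89, 2.26], [0.02, 2.5], [-1.34, 4.48], [0, 2.73], [-2.66, 2.66]. Speed limits (rad/s): [2.39, 2.39, 2.79, 3.14, 3.14, 3.14].

### API

Orientations are given as a unit quaternion [x, y, z, w].
In Python, from cell import arm, cams gives the robot as it stands.
- The arm moves only by the tool play_rows, never from a script. Its argument "commands" is a list of rows, each a list of 5 numbers: the shift along the tool's x, y, z in cm, then the turn about the tool's z in rad, then the opening, from -1 (shut) to 1 (fully open). A call has 1 to 5 rows; each row shifts and turns the commanded pose from where the row before left it, along the tool's axes as they then stand; what a row does not reach is not made up. A row lasts 1/10 s, in which the tool goes at most 50 mm and 8.59 degrees, less where a joint would pass 70% of its speed; a pose out of reach is approached as far as the arm can. A call is refused whole if a number of a shift passes 5 or a number of a turn 0.15, either way. A call with a gripper value outside its range is refused whole. The fingers move at their own pace and stop on an object; "grip_force" is the grip in N (left out, the last holds). Time passes only in rows, so rows that do not move let the fingers close. It gives the time, the measured TCP pose, the force, the opening and the grip force at its end, in the units of the state.
- arm.observe(): the state, without advancing time (a new reading comes with each control period).
- cams.camera(name): name is "scene" or "top" or "wrist"; returns a dict with "image" (480x640x3 uint8, red, green, blue), "camera_matrix" (3x3 intrinsics, pixels), "distortion" ([k1, k2, p1, p2, k3] as OpenCV has them; the pictures are not rectified), "rvec" (rotation vector, rad) and "tvec" (3), from world to camera coordinates, as OpenCV has them. Camera axes: x right, y down, z forward; pixel columns grow to the right and rows downward; lengths in m; the calibration is good to about 2 mm. A picture is of the moment at which its call begins. There is no depth.
- arm.sign_off(): hands the job in; it is judged then, once.
Trained networks look in the newest picture that a camera, given by its name, has taken for a name from the list of things; names that differ only in an ending like _2 or _b are one class to them, and where a whole thing is asked for, a point or a joint stands for the part that bears it (a point fixed in the world has none). Each returns a list of dicts, best first, with "conf" (0 to 1); they miss things now and then, are a little off and sometimes report something else, mostly with a low value. They report only what shows in the picture. A call takes as long as a camera call.
- cams.regions_of(thing, camera): "mask" (480x640 bool, what is visible of it).
- cams.spot_point(thing, camera): "point" ([x, y, z] in m, in world coordinates, good to about 4 mm: a listed point, or the origin of a listed thing).
The state is a dict: "time": time; "qpos": joint angles; "qd": joint speeds; "joint_efforts": joint torques, N m; "position": TCP position; "ee_rot": TCP orientation; "force": force on the tool from outside, world axes, zero at the start; "moment": the same for the moment, N m; "width": opening from 0.0 (shut) to 1.0 (fully open); "grasp_force": force on a finger pad.
Only numpy, scipy, OpenCV 4.12 (cv2) and the standard library are available. Lean on these libraries where they do the work, as an engineer would, in place of code of your own. Each camera call takes 0.05 s, during which the arm holds its last target. There are 200 camera calls.

## Working session

There is one attempt and no reset: what is moved stays moved. The work goes in short steps, Python scripts to look and compute and a tool call to move; the robot and the scene stay as the last step left them, time stands still between calls to the robot, and variables do not carry over. Pictures are saved under pics/ and viewed, at most 17 in all, crops included, and the job is handed in when it is done.

Besides the shell and the picture viewer there is one more tool, called after "Call:" as name(argument=value, ...) on one line, values as JSON. play_rows: Moves the arm, as the interface text tells. Its arguments: {"type":"object","properties":{"commands":{"type":"array","items":{"type":"array","items":{"type":"number"}}},"grip_force":{"type":"number"}},"required":["commands"]}

```bash
ls; mkdir -p pics; cat > h.py <<'E'
import numpy as np, cv2
from cell import arm, cams
from scipy.spatial.transform import Rotation as R
def save(cam,name,crop=None,s=1):
    im=cams.camera(cam)["image"]
    if crop: a,b,c,d=crop; im=im[b:d,a:c]
    if s!=1: im=cv2.resize(im,None,fx=s,fy=s,interpolation=cv2.INTER_CUBIC)
    cv2.imwrite("pics/"+name,im[:,:,::-1])
def ray(c,uv):
    K=c["camera_matrix"];p=cv2.undistortPoints(np.array([[uv]],float),K,c["distortion"]).ravel()
    Rm=cv2.Rodrigues(np.array(c["rvec"],float))[0];t=np.array(c["tvec"]).ravel()
    return -Rm.T@t, Rm.T@np.array([p[0],p[1],1])
def atz(c,uv,z):
    o,d=ray(c,uv); return o+d*(z-o[2])/d[2]
def proj(c,P):
    return cv2.projectPoints(np.array(P,float).reshape(-1,1,3),np.array(c["rvec"],float),np.array(c["tvec"],float),c["camera_matrix"],np.array(c["distortion"],float))[0].reshape(-1,2)
def st():
    s=arm.observe(); r=R.from_quat(s["ee_rot"])
    print("t",round(s["time"],2),"pos",np.round(s["position"],4),"F",np.round(s["force"],1),"w",round(s["width"],3),"gf",s["grasp_force"]);print(np.round(r.as_matrix(),3)); return s,r.as_matrix()
E
python3 - <<'E'
from h import *
s,r=st(); print(np.round(s["qpos"],2))
for cam in ("top","scene"):
    save(cam,cam+"0.png")
    for n in ["knife_grip","box","rack","lid_hinge","lid_lip","seat","mat","mark0","mark1","mark2","leg0_center","leg1_center","leg2_center","knife","horse","bucket","mallet","jar","glue"]:
        print(cam,n,[(np.round(d["point"],3).tolist(),round(d["conf"],2)) for d in cams.spot_point(n,cam)[:3]])
E
```

```text
pics
t 0.0 pos [0.2266 0.5549 0.2176] F [-0.6  0.2  0.4] w 1.005 gf 0.0
[[-0.926  0.378 -0.001]
 [ 0.378  0.926 -0.002]
 [ 0.    -0.002 -1.   ]]
[ 1.1   0.13  1.49 -0.    1.52 -0.09]
top knife_grip [([0.401, -0.291, 0.013], 0.78), ([0.429, 0.448, -0.001], 0.72), ([0.557, -0.087, 0.026], 0.32)]
top box [([0.564, 0.241, -0.0], 0.77)]
top rack []
top lid_hinge [([0.615, 0.26, 0.08], 0.8), ([0.748, 0.056, 0.002], 0.73), ([0.597, -0.126, -0.001], 0.23)]
top lid_lip [([0.498, 0.225, 0.081], 0.92), ([0.401, -0.29, 0.015], 0.74)]
top seat [([0.599, -0.128, -0.001], 0.71)]
top mat [([0.427, -0.318, -0.0], 0.66)]
top mark0 [([0.555, -0.087, 0.026], 0.61), ([0.631, -0.117, 0.021], 0.57)]
top mark1 [([0.555, -0.087, 0.026], 0.61), ([0.631, -0.117, 0.021], 0.57)]
top mark2 [([0.555, -0.087, 0.026], 0.61), ([0.631, -0.117, 0.021], 0.57)]
top leg0_center []
top leg1_center []
top leg2_center []
top knife [([0.4, -0.292, 0.002], 0.77), ([0.747, 0.059, 0.0], 0.31)]
top horse [([0.764, -0.092, 0.003], 0.62)]
top bucket [([0.749, 0.058, -0.002], 0.57)]
top mallet [([0.388, -0.051, 0.001], 0.97)]
top ja
[... 626 characters left out ...]
7, 0.026], 0.77), ([0.387, -0.05, -0.004], 0.74)]
scene mark2 [([0.557, -0.088, 0.021], 0.97), ([0.566, -0.177, 0.026], 0.77), ([0.387, -0.05, -0.004], 0.74)]
scene leg0_center []
scene leg1_center [([0.615, 0.263, 0.085], 0.43)]
scene leg2_center []
scene knife [([0.4, -0.29, 0.002], 0.72), ([0.748, 0.057, -0.004], 0.51)]
scene horse [([0.756, -0.093, 0.0], 0.73), ([0.626, -0.12, 0.02], 0.44)]
scene bucket [([0.594, -0.126, 0.0], 0.66), ([0.427, -0.315, 0.001], 0.37)]
scene mallet [([0.387, -0.052, -0.002], 0.71), ([0.626, -0.12, 0.018], 0.68), ([0.595, -0.129, 0.002], 0.49)]
scene jar [([0.604, -0.385, -0.004], 0.78)]
scene glue [([0.614, 0.263, 0.082], 0.6), ([0.426, 0.442, 0.002], 0.59)]
```

View pics/top0.png

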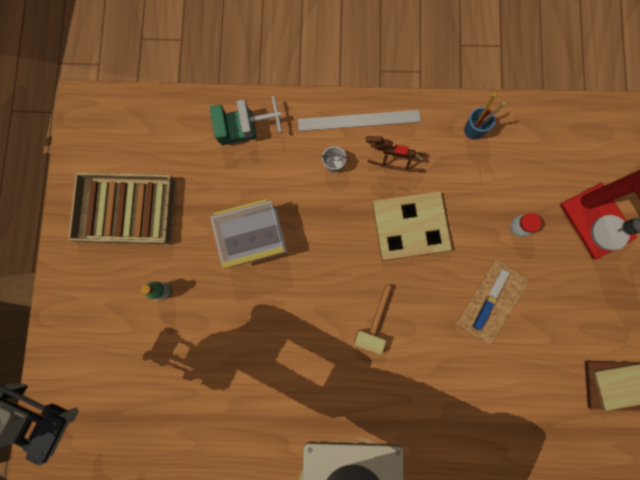

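View pics/scene0.png

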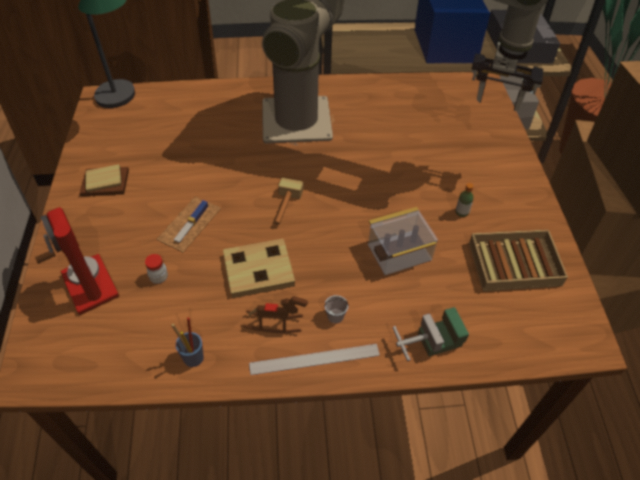

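The top view has the knife at (490,300), the box at (249,234) and the seat at (412,226). In the scene view, leg-like bars show through the box at about (388–415,238). Next I measure yaws and take close crops.

```bash
python3 - <<'E'
from h import *
c=cams.camera("top")
for n,z in (("knife",.012),("mat",.003),("seat",.024),("lid_lip",.085),("mark0",.022)):
    for d in cams.regions_of(n,"top")[:3]:
        m=d["mask"].astype(np.uint8); 
        cs=max(cv2.findContours(m,0,2)[0],key=cv2.contourArea)
        P=np.array([atz(c,p[0],z)[:2]*1000 for p in cs],np.float32)
        r=cv2.minAreaRect(P); print(n,round(d["conf"],2),m.sum(),np.round(r[0]),np.round(r[1]),round(r[2],1),np.round(cv2.boxPoints(r)).astype(int).tolist())
im=c["image"]
# black pads & blue handle
hsv=cv2.cvtColor(im,cv2.COLOR_RGB2HSV)
sub=np.zeros(im.shape[:2],np.uint8); sub[190:265,370:455]=(hsv[190:265,370:455,2]<40)
n,l,s,ce=cv2.connectedComponentsWithStats(sub)
for i in range(1,n):
    if s[i,4]>50: print("pad",s[i],np.round(atz(c,ce[i],.022),4))
def ax(mask,z,t):
    y,x=np.nonzero(mask); P=np.array([atz(c,p,z)[:2] for p in zip(x,y)]); r=cv2.minAreaRect((P*1000).astype(np.float32)); print(t,len(x),np.round(P.mean(0),4),r)
mk=np.zeros(im.shape[:2],bool); mk[260:345,455:530]=True
ax(mk&(hsv[...,0]>95)&(hsv[...,0]<130)&(hsv[...,1]>120),.02,"blue")
ax(mk&(hsv[...,1]<60)&(hsv[...,2]>110),.012,"blade")
my=np.zeros(im.shape[:2],bool); my[195:272,205:292]=True
ax(my&(hsv[...,0]>22)&(hsv[...,0]<33)&(hsv[...,1]>130),.085,"brass")
a=cv2.resize(im[190:275,200:295],None,fx=4,fy=4,interpolation=2)
s=cams.camera("scene")["image"]; b=cv2.resize(s[200:280,360:445],None,fx=4,fy=4,interpolation=2)
o=np.zeros((340,730,3),np.uint8); o[:340,:380]=a; o[:320,385:725]=b
cv2.imwrite("pics/box.png",o[:,:,::-1])
E
```

```text
knife 0.68 662 [ 430. -306.] [ 27. 151.] 62.3 [[356, -282], [490, -353], [503, -329], [369, -259]]
knife 0.42 3476 [568. 260.] [132. 152.] 17.1 [[483, 313], [528, 168], [654, 207], [609, 352]]
mat 0.69 2459 [ 425. -314.] [ 91. 183.] 58.3 [[324, -305], [479, -400], [527, -323], [371, -228]]
mat 0.64 3600 [ 598. -126.] [146. 170.] 8.9 [[513, -54], [539, -221], [683, -199], [657, -31]]
seat 0.74 3734 [ 595. -124.] [147. 165.] 10.9 [[507, -57], [538, -219], [683, -191], [652, -29]]
seat 0.56 530 [ 430. -303.] [ 20. 147.] 61.5 [[361, -276], [490, -347], [500, -329], [371, -259]]
seat 0.39 3656 [570. 257.] [135. 154.] 16.4 [[483, 311], [527, 164], [657, 202], [613, 350]]
lid_lip 0.8 3451 [557. 246.] [121. 141.] 15.9 [[480, 297], [518, 161], [635, 194], [596, 330]]
mark0 0.68 3537 [ 594. -124.] [144. 164.] 9.6 [[509, -55], [537, -217], [679, -193], [652, -31]]
pad [402 205  14  13 144] [ 0.63   -0.1185  0.022 ]
pad [427 231  14  13 150] [ 0.5685 -0.1752  0.022 ]
pad [388 237  14  13 145] [ 0.553  -0.0861  0.022 ]
blue 218 [ 0.394  -0.2865] ((393.8450012207031, -286.8216857910156), (16.647785186767578, 64.09904479980469), 62.44294357299805)
blade 233 [ 0.4662 -0.3269] ((466.0721435546875, -326.8509216308594), (18.165382385253906, 67.47572326660156), 60.96923828125)
brass 326 [0.5257 0.2371] ((559.2002563476562, 246.75326538085938), (123.44172668457031, 133.2772674560547), 16.77276611328125)
```

View pics/box.png

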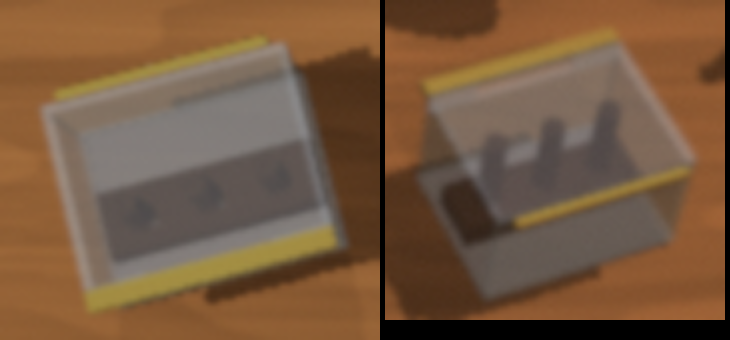

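Call:
play_rows(commands=[[-3.65, -2.93, 0, 0, 0], [-3.65, -2.93, 0, 0, 0], [-3.65, -2.93, 0, 0, 0], [-3.65, -2.93, 0, 0, 0], [-3.65, -2.93, 0, 0, 0]], grip_force=55)

```text
time: 2.85
position: [0.341, 0.3493, 0.2188]
ee_rot: [0.192, 0.981, 0.0, 0.0]
force: [0.4, -0.8, 1.1]
width: 0.619
grasp_force: 0.0
```

Call:
play_rows(commands=[[-3.65, -2.93, 0, 0, 0], [-3.65, -2.93, 0, 0, 0], [-3.65, -2.93, 0, 0, 0], [-3.65, -2.93, 0, 0, 0], [-3.65, -2.93, 0, 0.1, 0]])

```text
time: 3.35
position: [0.4547, 0.1444, 0.219]
ee_rot: [0.242, 0.97, 0.0, 0.0]
force: [1.1, 0.7, 0.7]
width: 0.501
grasp_force: 0.0
```

```bash
cat >> h.py <<'E'
def go(x,y,z,yaw=None,step=4.6):
    """print rows needed to reach TCP x,y,z with tool-x yaw (rad)"""
    s,M=st(); yx=np.arctan2(M[1,0],M[0,0]); p=np.array(s["position"])
    e=np.array([np.cos(yx),np.sin(yx),0]); f=np.array([np.sin(yx),-np.cos(yx),0])
    d=(np.array([x,y,z])-p)*100; v=np.array([d@e,d@f,-d[2]]); n=int(np.ceil(np.linalg.norm(v)/step)) or 1
    t=0 if yaw is None else -((yaw-yx+np.pi)%(2*np.pi)-np.pi)
    print("yaw",round(yx,3),"tot",np.round(v,2),"n",n,"row",np.round(v/n,2),"turn",round(t,3))
E
python3 - <<'E'
from h import *
go(.4176,-.3005,.12,2.647)
E
```

```text
t 3.35 pos [0.4547 0.1444 0.219 ] F [1.1 0.7 0.7] w 0.501 gf 0.0
[[-0.883  0.469  0.001]
 [ 0.469  0.883  0.   ]
 [-0.001  0.001 -1.   ]]
yaw 2.653 tot [-17.6  -41.03   9.9 ] n 10 row [-1.76 -4.1   0.99] turn 0.006
```

Call:
play_rows(commands=[[-1.76, -4.1, 0, 0, 0.1], [-1.76, -4.1, 0, 0, 0], [-1.76, -4.1, 0, 0, 0], [-1.76, -4.1, 0, 0, 0], [-1.76, -4.1, 0, 0, 0]])

```text
time: 3.85
position: [0.4353, -0.0779, 0.2189]
ee_rot: [0.241, 0.97, 0.0, 0.0]
force: [1.0, -0.3, 0.7]
width: 0.499
grasp_force: 0.0
```

Call:
play_rows(commands=[[-1.76, -4.1, 2, 0, 0], [-1.76, -4.1, 2, 0, 0], [-1.76, -4.1, 2, 0, 0], [-1.76, -4.1, 2, 0, 0], [-1.76, -4.1, 2, 0, 0]])

```text
time: 4.35
position: [0.4169, -0.3005, 0.1182]
ee_rot: [0.242, 0.97, -0.0, 0.0]
force: [0.7, -0.5, 0.6]
width: 0.498
grasp_force: 0.0
```

Call:
play_rows(commands=[[0, 0, 0, 0, 0], [0, 0, 0, 0, 0], [0, 0, 0, 0, 0]])

```text
time: 4.65
position: [0.4177, -0.298, 0.1192]
ee_rot: [0.241, 0.97, 0.0, 0.0]
force: [-0.6, -0.7, 0.3]
width: 0.498
grasp_force: 0.0
```

```bash
python3 - <<'E'
from h import *
go(.4176,-.3005,.006,2.647)
save("wrist","w1.png")
for n in ("knife_grip","mat"):print(n,[(np.round(d["point"],4).tolist(),round(d["conf"],2)) for d in cams.spot_point(n,"wrist")[:2]])
c=cams.camera("wrist")
for n,z in (("knife",.014),("mat",.003)):
    for d in cams.regions_of(n,"wrist")[:1]:
        m=d["mask"].astype(np.uint8); cs=max(cv2.findContours(m,0,2)[0],key=cv2.contourArea)
        P=np.array([atz(c,p[0],z)[:2]*1000 for p in cs],np.float32); r=cv2.minAreaRect(P); print(n,np.round(r[0]),np.round(r[1]),round(r[2],1))
E
```

```text
t 4.65 pos [ 0.4177 -0.298   0.1192] F [-0.6 -0.7  0.3] w 0.498 gf 0.0
[[-0.884  0.468  0.001]
 [ 0.468  0.884 -0.   ]
 [-0.001  0.    -1.   ]]
yaw 2.654 tot [-0.11 -0.22 11.32] n 3 row [-0.04 -0.07  3.77] turn 0.007
knife_grip [([0.4011, -0.2919, 0.0137], 0.59)]
mat [([0.4256, -0.3147, -0.0027], 0.85)]
knife [ 431. -307.] [ 19. 152.] 62.3
mat [ 425. -315.] [ 90. 178.] 57.9
```

View pics/w1.png

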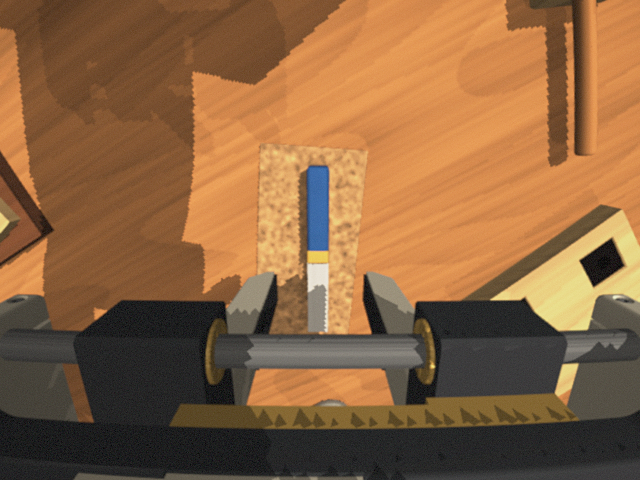

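The wrist view shows the knife, handle at (318,208), nearly aligned between the fingers. I'm descending to grasp it.

Call:
play_rows(commands=[[-0.1, -0.2, 3.8, 0, 0], [0, 0, 3.8, 0, 0], [0, 0, 2.6, 0, 0], [0, 0, 1.1, 0, 0], [0, 0, 0, 0, 0]])

```text
time: 5.45
position: [0.4168, -0.2999, 0.0051]
ee_rot: [0.241, 0.97, 0.0, -0.001]
force: [-0.7, -1.3, 0.1]
width: 0.501
grasp_force: 0.0
```

Call:
play_rows(commands=[[0, 0, 0, 0, -1], [0, 0, 0, 0, -1], [0, 0, 0, 0, -1], [0, 0, 0, 0, -1], [0, 0, 0, 0, -1]], grip_force=55)

```text
time: 5.95
position: [0.4176, -0.3009, 0.0062]
ee_rot: [0.241, 0.97, -0.0, 0.0]
force: [0.1, 0.2, 3.1]
width: 0.191
grasp_force: 55.0
```

Call:
play_rows(commands=[[0, 0, 0, 0, -1], [0, 0, 0, 0, -1], [0, 0, -2, 0, -1], [0, 0, -4, 0, -1], [0, 0, -4, 0, -1]])

```text
time: 6.45
position: [0.4161, -0.2998, 0.1054]
ee_rot: [0.242, 0.97, 0.001, -0.001]
force: [1.0, 0.1, -0.2]
width: 0.191
grasp_force: 55.0
```

Call:
play_rows(commands=[[0, 0, -4, -0.15, -1], [0, 0, 0, -0.15, -1], [0, 0, 0, -0.15, -1], [0, 0, 0, -0.15, -1], [0, 0, 0, -0.15, -1]])

```text
time: 6.95
position: [0.4169, -0.3006, 0.1452]
ee_rot: [-0.134, 0.991, 0.0, -0.0]
force: [0.1, 0.4, -0.4]
width: 0.184
grasp_force: 55.0
```

```bash
python3 - <<'E'
from h import *
go(.39,.19,.12,np.pi+.29)
E
```

```text
t 6.95 pos [ 0.4169 -0.3006  0.1452] F [ 0.1  0.4 -0.4] w 0.184 gf 54.98907744884491
[[-0.964 -0.265 -0.001]
 [-0.265  0.964  0.   ]
 [ 0.     0.    -1.   ]]
yaw -2.873 tot [-10.41  48.02   2.52] n 11 row [-0.95  4.37  0.23] turn -0.022
```

Call:
play_rows(commands=[[-0.9, 4.37, 0, -0.02, -1], [-0.9, 4.37, 0, 0, -1], [-0.9, 4.37, 0, 0, -1], [-0.9, 4.37, 0, 0, -1], [-0.9, 4.37, 0, 0, -1]])

```text
time: 7.45
position: [0.3998, -0.0767, 0.1452]
ee_rot: [-0.14, 0.99, 0.0, -0.0]
force: [0.4, 0.3, -0.7]
width: 0.187
grasp_force: 55.0
```

Call:
play_rows(commands=[[-0.9, 4.37, 0, 0, -1], [-0.9, 4.37, 0, 0, -1], [-0.9, 4.37, 0, 0, -1], [-0.9, 4.37, 0, 0, -1], [-0.9, 4.37, 0, 0, -1]])

```text
time: 7.95
position: [0.3822, 0.1458, 0.1455]
ee_rot: [-0.141, 0.99, -0.0, 0.0]
force: [1.1, 0.9, -0.6]
width: 0.185
grasp_force: 55.0
```

Call:
play_rows(commands=[[-0.9, 4.37, 0, 0, -1], [0, 0, 3, 0, -1], [0, 0, 3, 0, -1], [0, 0, 0, 0, -1], [0, 0, 0, 0, -1]])

```text
time: 8.45
position: [0.3787, 0.1882, 0.0855]
ee_rot: [-0.141, 0.99, -0.0, -0.001]
force: [0.1, -0.1, 0.1]
width: 0.193
grasp_force: 55.0
```

```bash
python3 - <<'E'
from h import *
go(.385,.1915,.0695,np.pi+.29)
save("wrist","w2.png")
c=cams.camera("wrist")
for n in ("lid_lip","lid_hinge","box","knife_grip"):print(n,[(np.round(d["point"],4).tolist(),round(d["conf"],2)) for d in cams.spot_point(n,"wrist")[:2]])
c=cams.camera("scene"); save("scene","s2.png",(330,130,490,290),4)
E
```

```text
t 8.45 pos [0.3787 0.1882 0.0855] F [ 0.1 -0.1  0.1] w 0.193 gf 54.99015212059021
[[-0.96  -0.278 -0.002]
 [-0.278  0.96  -0.001]
 [ 0.002 -0.    -1.   ]]
yaw -2.86 tot [-0.7   0.14  1.6 ] n 1 row [-0.7   0.14  1.6 ] turn -0.008
lid_lip []
lid_hinge []
box []
knife_grip [([0.3626, 0.1859, 0.0965], 0.84)]
```

View pics/w2.png

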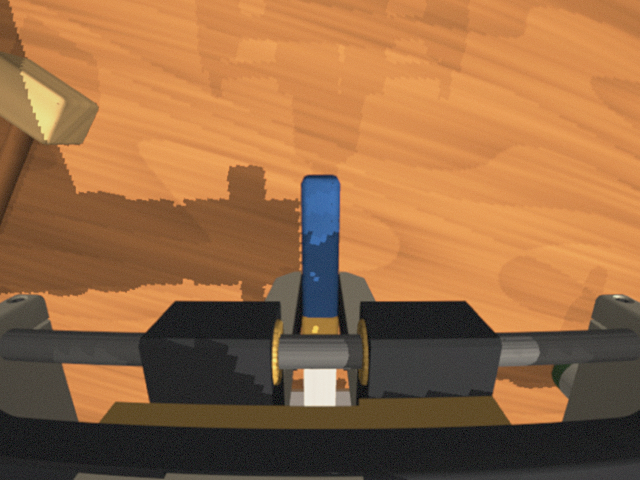

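Call:
play_rows(commands=[[-1, 0, 1.65, 0, -1], [-1.5, 0, 0, 0, -1], [-0.9, 0, 0, 0, -1], [-0.5, 0, 0, 0, -1], [0, 0, 0, 0, -1]])

```text
time: 9.35
position: [0.4175, 0.1996, 0.0696]
ee_rot: [-0.141, 0.99, 0.0, 0.0]
force: [-0.3, -0.3, 0.4]
width: 0.188
grasp_force: 55.0
```

```bash
python3 - <<'E'
from h import *
go(.4378,.2072,.069,np.pi+.29)
a=cams.camera("scene")["image"][170:290,350:450]; b=cams.camera("top")["image"][190:310,200:300]
cv2.imwrite("pics/s3.png",np.hstack([cv2.resize(i,None,fx=4,fy=4,interpolation=2) for i in (a,b)])[:,:,::-1])
E
```

```text
t 9.35 pos [0.4175 0.1996 0.0696] F [-0.3 -0.3  0.4] w 0.188 gf 54.990214705467224
[[-0.96  -0.278  0.001]
 [-0.278  0.96   0.   ]
 [-0.001 -0.    -1.   ]]
yaw -2.86 tot [-2.17  0.16  0.06] n 1 row [-2.17  0.16  0.06] turn -0.008
```

View pics/s3.png

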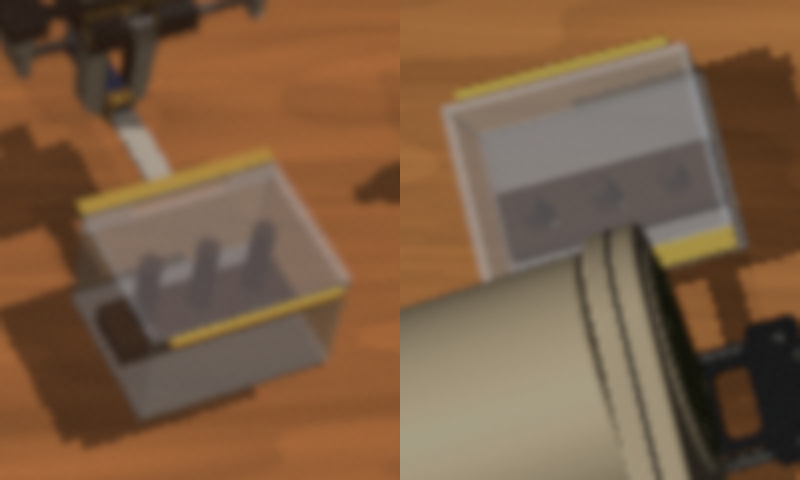

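The blade sits right at the lid's lip, laterally within the slot. I'm sliding it in.

Call:
play_rows(commands=[[-0.8, 0, 0, 0, -1], [-0.8, 0, 0, 0, -1], [-0.8, 0, 0, 0, -1], [-0.4, 0, 0, 0, -1], [0, 0, 0, 0, -1]])

```text
time: 9.95
position: [0.4443, 0.2074, 0.0691]
ee_rot: [-0.141, 0.99, -0.0, 0.0]
force: [-0.7, -1.0, -0.2]
width: 0.193
grasp_force: 55.0
```

Call:
play_rows(commands=[[0, 0, -0.4, 0, -1], [0, 0, -0.4, 0, -1], [0, 0, -0.4, 0, -1], [0, 0, -0.4, 0, -1], [0, 0, 0, 0, -1]])

```text
time: 10.45
position: [0.4438, 0.2073, 0.0859]
ee_rot: [-0.141, 0.99, 0.0, 0.0]
force: [-0.3, 0.1, -1.2]
width: 0.186
grasp_force: 55.0
```

```bash
python3 - <<'E'
from h import *
s,_=st(); print(s["moment"])
a=cams.camera("scene")["image"][170:290,350:450]
cv2.imwrite("pics/s4.png",cv2.resize(a,None,fx=4,fy=4,interpolation=2)[:,:,::-1])
E
```

```text
t 10.45 pos [0.4438 0.2073 0.0859] F [-0.3  0.1 -1.2] w 0.186 gf 54.98977303504944
[[-0.96  -0.278  0.001]
 [-0.278  0.96   0.   ]
 [-0.001  0.    -1.   ]]
[-0.0002865   0.12623878 -0.006528  ]
```

View pics/s4.png

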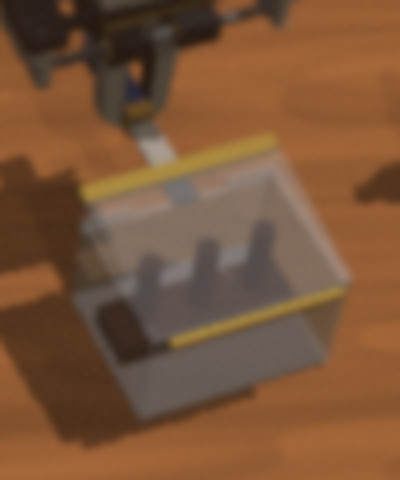

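The lid has risen with the blade under it. Now I sweep the tip along the lid's arc.

Call:
play_rows(commands=[[-0.4, 0, -1.0, 0, -1], [-0.45, 0, -1.0, 0, -1], [-0.5, 0, -1.0, 0, -1], [-0.8, 0, -0.85, 0, -1], [-0.8, 0, -0.75, 0, -1]])

```text
time: 11.0
position: [0.4731, 0.2158, 0.1325]
ee_rot: [-0.141, 0.99, 0.0, 0.001]
force: [-2.8, -0.5, -1.8]
width: 0.188
grasp_force: 55.0
```

Call:
play_rows(commands=[[-0.85, 0, -0.7, 0, -1], [-1, 0, -0.5, 0, -1], [-1, 0, -0.4, 0, -1], [-1, 0, -0.2, 0, -1], [0, 0, 0, 0, -1]])

```text
time: 11.5
position: [0.511, 0.2267, 0.1499]
ee_rot: [-0.141, 0.99, 0.0, 0.001]
force: [0.6, -0.9, -0.4]
width: 0.188
grasp_force: 55.0
```

Call:
play_rows(commands=[[-0.8, 0, 0, 0, -1], [-0.8, 0, 0, 0, -1], [-0.7, 0, 0.1, 0, -1], [-0.7, 0, 0.3, 0, -1], [0, 0, 0, 0, -1]])

```text
time: 12.0
position: [0.5385, 0.2347, 0.1445]
ee_rot: [-0.141, 0.99, -0.0, -0.0]
force: [0.7, -0.5, -1.2]
width: 0.191
grasp_force: 55.0
```

```bash
python3 - <<'E'
from h import *
s,_=st()
a=cams.camera("scene")["image"][120:300,330:480]
cv2.imwrite("pics/s5.png",cv2.resize(a,None,fx=3,fy=3,interpolation=2)[:,:,::-1])
for n in ("lid_lip","lid_hinge","knife_grip"):print(n,[(np.round(d["point"],4).tolist(),round(d["conf"],2)) for d in cams.spot_point(n,"scene")[:2]])
E
```

```text
t 12.0 pos [0.5385 0.2347 0.1445] F [ 0.7 -0.5 -1.2] w 0.191 gf 54.99006271362305
[[-0.96  -0.278 -0.   ]
 [-0.278  0.96  -0.   ]
 [ 0.    -0.    -1.   ]]
lid_lip [([0.6297, 0.2652, 0.1976], 0.68)]
lid_hinge [([0.6176, 0.2598, 0.0815], 0.86), ([0.5157, 0.2272, 0.1404], 0.68)]
knife_grip [([0.5181, 0.2299, 0.1517], 0.51)]
```

View pics/s5.png

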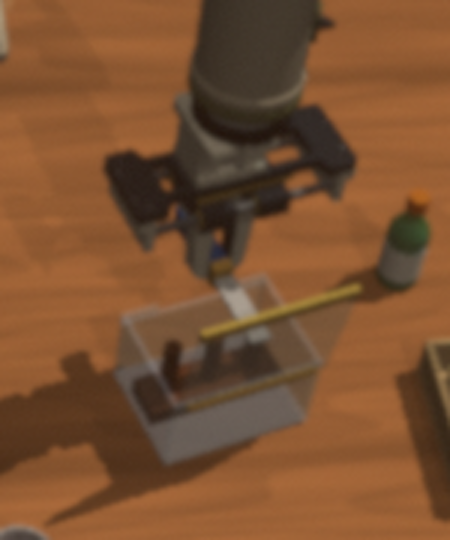

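Call:
play_rows(commands=[[-0.5, 0, 0.2, 0, -1], [-0.5, 0, 0.2, 0, -1], [0, 0, 0, 0, -1]])

```text
time: 12.5
position: [0.5479, 0.2374, 0.1408]
ee_rot: [-0.141, 0.99, -0.0, 0.0]
force: [-0.4, 0.7, -0.3]
width: 0.191
grasp_force: 55.0
```

Call:
play_rows(commands=[[-0.3, 0, 0.0, 0, -1], [0, 0, 0, 0, -1]])

```text
time: 12.7
position: [0.5503, 0.2382, 0.1409]
ee_rot: [-0.141, 0.99, -0.0, -0.0]
force: [-0.9, -1.2, -0.8]
width: 0.191
grasp_force: 55.0
```

```bash
python3 - <<'E'
from h import *
s,_=st()
for n in ("lid_lip","lid_hinge","knife_grip"):print(n,[(np.round(d["point"],4).tolist(),round(d["conf"],2)) for d in cams.spot_point(n,"scene")[:2]])
E
```

```text
t 12.7 pos [0.5503 0.2382 0.1409] F [-0.9 -1.2 -0.8] w 0.191 gf 54.99037563800812
[[-0.96  -0.278 -0.   ]
 [-0.278  0.96  -0.   ]
 [ 0.    -0.    -1.   ]]
lid_lip [([0.6297, 0.2652, 0.1976], 0.68)]
lid_hinge [([0.6176, 0.2598, 0.0815], 0.86), ([0.5157, 0.2272, 0.1404], 0.68)]
knife_grip [([0.5181, 0.2299, 0.1517], 0.51)]
```

Call:
play_rows(commands=[[-0.4, 0, 0.0, 0, -1], [0, 0, 0, 0, -1], [0, 0, 0, 0, -1]])

```text
time: 13.15
position: [0.5514, 0.2386, 0.1403]
ee_rot: [-0.141, 0.99, -0.001, -0.003]
force: [-14.4, -4.1, 5.1]
width: 0.187
grasp_force: 55.0
```

Call:
play_rows(commands=[[-0.3, 0, 0.0, 0, -1], [0, 0, 0, 0, -1], [0, 0, 0, 0, -1]])

```text
time: 13.45
position: [0.5523, 0.2387, 0.1393]
ee_rot: [-0.141, 0.99, -0.001, -0.006]
force: [-21.3, -6.7, 6.6]
width: 0.186
grasp_force: 55.0
```

```bash
python3 - <<'E'
from h import *
s,_=st()
cams.camera("scene")
for n in ("lid_lip","lid_hinge","knife_grip"):print(n,[(np.round(d["point"],4).tolist(),round(d["conf"],2)) for d in cams.spot_point(n,"scene")[:2]])
E
```

```text
t 13.45 pos [0.5523 0.2387 0.1393] F [-21.3  -6.7   6.6] w 0.186 gf 55.00313758850098
[[-0.96  -0.279 -0.011]
 [-0.279  0.96  -0.004]
 [ 0.011 -0.    -1.   ]]
lid_lip [([0.652, 0.2706, 0.1929], 0.87)]
lid_hinge [([0.6156, 0.2643, 0.0833], 0.84), ([0.6245, -0.1187, 0.0192], 0.24)]
knife_grip [([0.5278, 0.2303, 0.149], 0.63), ([0.6039, -0.3846, -0.0044], 0.17)]
```

Call:
play_rows(commands=[[2.5, 0, 0, 0, -1], [3, 0, -1, 0, -1], [4, 0, -2, 0, -1], [0, 0, 0, 0.14, -1], [0, 0, 0, 0.14, -1]])

```text
time: 14.15
position: [0.4658, 0.2138, 0.1728]
ee_rot: [0.002, 1.0, 0.001, 0.002]
force: [-0.0, 0.0, -0.5]
width: 0.187
grasp_force: 55.0
```

Call:
play_rows(commands=[[0, 0, 0, 0.14, -1], [0, 0, 0, 0.14, -1], [0, 0, 0, 0.14, -1], [0, 0, 0, 0.14, -1], [0, 0, 0, 0, -1]])

```text
time: 14.65
position: [0.4661, 0.2138, 0.1715]
ee_rot: [0.276, 0.961, 0.0, 0.0]
force: [-0.1, -0.5, -0.7]
width: 0.187
grasp_force: 55.0
```

```bash
python3 - <<'E'
from h import *
go(.4213,-.312,.12,np.pi-.56)
E
```

```text
t 14.65 pos [0.4661 0.2138 0.1715] F [-0.1 -0.5 -0.7] w 0.187 gf 54.99974191188812
[[-0.847  0.531  0.001]
 [ 0.531  0.847  0.   ]
 [-0.001  0.001 -1.   ]]
yaw 2.581 tot [-24.14 -46.92   5.15] n 12 row [-2.01 -3.91  0.43] turn -0.0
```

Call:
play_rows(commands=[[-2.01, -3.91, 0, 0, -1], [-2.01, -3.91, 0, 0, -1], [-2.01, -3.91, 0, 0, -1], [-2.01, -3.91, 0, 0, -1], [-2.01, -3.91, 0, 0, -1]])

```text
time: 15.15
position: [0.4474, -0.007, 0.1715]
ee_rot: [0.273, 0.962, 0.0, 0.001]
force: [0.4, -0.5, -1.0]
width: 0.188
grasp_force: 55.0
```

Call:
play_rows(commands=[[-2.01, -3.91, 0, 0, -1], [-2.01, -3.91, 0, 0, -1], [-2.01, -3.91, 0, 0, -1], [-2.01, -3.91, 0, 0, -1], [-2.01, -3.91, 0, 0, -1]])

```text
time: 15.65
position: [0.4291, -0.2265, 0.1716]
ee_rot: [0.273, 0.962, -0.0, 0.001]
force: [0.5, 0.6, -1.5]
width: 0.189
grasp_force: 55.0
```

Call:
play_rows(commands=[[-2.01, -3.91, 2, 0, -1], [-2.01, -3.91, 3, 0, -1], [0, 0, 3, 0, -1], [0, 0, 2, 0, -1], [0, 0, 0, 0, -1]])

```text
time: 16.15
position: [0.42, -0.308, 0.0694]
ee_rot: [0.274, 0.962, 0.001, -0.003]
force: [0.5, 0.2, -0.0]
width: 0.187
grasp_force: 55.0
```

```bash
python3 - <<'E'
from h import *
go(.4213,-.312,.006,np.pi-.56)
c=cams.camera("wrist")
for n in ("knife_grip","mat"):print(n,[(np.round(d["point"],4).tolist(),round(d["conf"],2)) for d in cams.spot_point(n,"wrist")[:2]])
im=c["image"]; hsv=cv2.cvtColor(im,cv2.COLOR_RGB2HSV)
m=(hsv[...,0]>100)&(hsv[...,0]<130)&(hsv[...,1]>120)&(hsv[...,2]>50)
y,x=np.nonzero(m); z=.09-.0
p=arm.observe()["position"][2]
k=np.argmin(y); print("tail px",x[y<y.min()+4].mean(),y.min(),atz(c,(x[y<y.min()+4].mean(),y.min()),p+.008+.011))
E
```

```text
t 16.15 pos [ 0.42   -0.308   0.0694] F [ 0.5  0.2 -0. ] w 0.187 gf 54.9980628490448
[[-0.85   0.527 -0.005]
 [ 0.527  0.85   0.004]
 [ 0.006  0.001 -1.   ]]
yaw 2.587 tot [-0.32 -0.27  6.34] n 2 row [-0.16 -0.13  3.17] turn 0.005
knife_grip [([0.4032, -0.2921, 0.0782], 0.95)]
mat []
tail px 320.0 175 [ 0.36724825 -0.27534027  0.09333689]
```

Call:
play_rows(commands=[[-0.4, -0.3, 2.5, 0, -1], [0, 0, 2.3, 0, -1], [0, 0, 1, 0, -1], [0, 0, 0.4, 0, -1], [0, 0, 0, 0, -1]])

```text
time: 16.8
position: [0.4246, -0.3142, 0.0117]
ee_rot: [0.275, 0.961, -0.0, 0.0]
force: [-0.4, -0.1, -1.0]
width: 0.19
grasp_force: 55.0
```

Call:
play_rows(commands=[[0, 0, 0, 0, 0], [0, 0, 0, 0, 0], [0, 0, 0, 0, 0], [0, 0, -3, 0, 0], [0, 0, -5, 0, 0]])

```text
time: 17.3
position: [0.4216, -0.3119, 0.0883]
ee_rot: [0.275, 0.961, 0.002, -0.003]
force: [0.4, -0.5, 0.1]
width: 0.5
grasp_force: 0.0
```

Call:
play_rows(commands=[[0, 0, -5, 0, 0], [0, 0, 0, 0, 0], [0, 0, 0, 0, 0]])

```text
time: 17.6
position: [0.4253, -0.3152, 0.1432]
ee_rot: [0.275, 0.961, -0.001, 0.002]
force: [-1.0, 0.3, -0.4]
width: 0.499
grasp_force: 0.0
```

```bash
python3 - <<'E'
from h import *
s,_=st(); c=cams.camera("wrist")
for n in ("knife_grip","mat"):print(n,[(np.round(d["point"],4).tolist(),round(d["conf"],2)) for d in cams.spot_point(n,"wrist")[:2]])
for n,z in (("knife",.014),("mat",.003)):
    for d in cams.regions_of(n,"wrist")[:1]:
        m=d["mask"].astype(np.uint8); cs=max(cv2.findContours(m,0,2)[0],key=cv2.contourArea)
        P=np.array([atz(c,p[0],z)[:2]*1000 for p in cs],np.float32); r=cv2.minAreaRect(P); print(n,np.round(r[0]),np.round(r[1]),round(r[2],1))
c=cams.camera("top")
for n in ("rack","leg0_center","leg1_center","leg2_center","box","lid_hinge","lid_lip"):print(n,[(np.round(d["point"],4).tolist(),round(d["conf"],2)) for d in cams.spot_point(n,"top")[:4]])
b=c["image"][150:280,200:320]; cv2.imwrite("pics/t6.png",cv2.resize(b,None,fx=4,fy=4,interpolation=2)[:,:,::-1])
E
```

```text
t 17.6 pos [ 0.4253 -0.3152  0.1432] F [-1.   0.3 -0.4] w 0.499 gf 0.0
[[-0.848  0.529  0.003]
 [ 0.529  0.848 -0.003]
 [-0.005 -0.001 -1.   ]]
knife_grip [([0.409, -0.3047, 0.0132], 0.69), ([0.5999, -0.3837, -0.0006], 0.22)]
mat [([0.4271, -0.318, -0.0021], 0.6)]
knife [ 437. -322.] [ 19. 150.] 58.6
mat [ 426. -316.] [ 90. 180.] 57.9
rack [([0.3858, -0.0508, -0.0012], 0.66), ([0.5533, 0.2461, 0.0174], 0.62)]
leg0_center [([0.5648, 0.2059, 0.0405], 0.39)]
leg1_center [([0.5541, 0.2398, 0.0415], 0.58), ([0.5534, 0.2444, 0.0076], 0.53)]
leg2_center [([0.5562, -0.089, 0.0244], 0.56), ([0.5439, 0.2857, 0.0432], 0.51), ([0.6293, -0.1163, 0.02], 0.3)]
box [([0.5666, 0.2448, -0.0013], 0.83)]
lid_hinge [([0.6139, 0.2615, 0.0767], 0.78)]
lid_lip [([0.6489, 0.2738, 0.195], 0.79), ([0.5582, -0.0898, 0.0268], 0.73)]
```

View pics/t6.png

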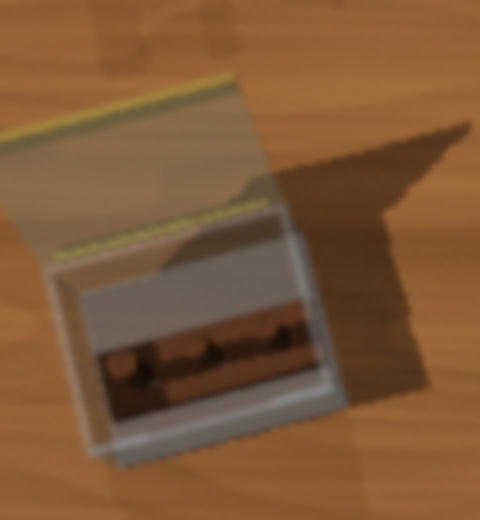

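The top view shows the lid wide open and all three legs at crop points (122,365), (190,350), (272,338). The knife is back on its mat. Going over the middle leg.

Call:
play_rows(commands=[[0, 0, -1.5, -0.142, -0.48], [0, 0, -1.5, -0.142, -0.48], [0, 0, -1.5, -0.142, -0.48], [0, 0, -1.5, -0.142, -0.48], [0, 0, -1, -0.142, -0.48]])

```text
time: 18.75
position: [0.4244, -0.3144, 0.2123]
ee_rot: [-0.079, 0.997, -0.001, 0.001]
force: [-0.5, 0.2, 0.8]
width: 0.259
grasp_force: 0.0
```

Call:
play_rows(commands=[[0, 0, 0, -0.142, -0.48], [0, 0, 0, 0, -0.48]])

```text
time: 18.95
position: [0.4243, -0.3143, 0.2115]
ee_rot: [-0.148, 0.989, -0.0, 0.0]
force: [-0.5, -0.4, 0.0]
width: 0.26
grasp_force: 0.0
```

```bash
python3 - <<'E'
from h import *
go(.555,.2435,.21,np.pi+.29)
E
```

```text
t 18.95 pos [ 0.4243 -0.3143  0.2115] F [-0.5 -0.4  0. ] w 0.26 gf 0.0
[[-0.956 -0.292  0.001]
 [-0.292  0.956 -0.001]
 [-0.001 -0.001 -1.   ]]
yaw -2.845 tot [-28.8   49.52   0.15] n 13 row [-2.22  3.81  0.01] turn 0.007
```

Call:
play_rows(commands=[[-2.22, 3.81, 0, 0, -0.48], [-2.22, 3.81, 0, 0, -0.48], [-2.22, 3.81, 0, 0, -0.48], [-2.22, 3.81, 0, 0, -0.48], [-2.22, 3.81, 0, 0, -0.48]])

```text
time: 19.45
position: [0.475, -0.0979, 0.2106]
ee_rot: [-0.144, 0.99, 0.0, -0.0]
force: [1.3, 0.4, 0.5]
width: 0.264
grasp_force: 0.0
```

Call:
play_rows(commands=[[-2.22, 3.81, 0, 0, -0.48], [-2.22, 3.81, 0, 0, -0.48], [-2.22, 3.81, 0, 0, -0.48], [-2.22, 3.81, 0, 0, -0.48], [-2.22, 3.81, 0, 0, -0.48]])

```text
time: 19.95
position: [0.526, 0.1168, 0.2106]
ee_rot: [-0.144, 0.99, -0.0, -0.0]
force: [0.7, 0.2, -0.5]
width: 0.258
grasp_force: 0.0
```

Call:
play_rows(commands=[[-2.22, 3.81, 0, 0, -0.48], [-2.22, 3.81, 0, 0, -0.48], [-2.22, 3.81, 0, 0, -0.48], [0, 0, 0, 0, -0.48], [0, 0, 0, 0, -0.48]])

```text
time: 20.45
position: [0.5562, 0.2444, 0.2099]
ee_rot: [-0.146, 0.989, -0.0, -0.001]
force: [-0.0, -0.8, -0.8]
width: 0.262
grasp_force: 0.0
```

```bash
python3 - <<'E'
from h import *
s,_=st(); c=cams.camera("wrist")
seen=[]
for n in ("leg0_center","leg1_center","leg2_center","rack","box"):
    print(n,[(np.round(d["point"],4).tolist(),round(d["conf"],2)) for d in cams.spot_point(n,"wrist")[:4]])
im=c["image"].copy()
L=[(0.5437,.282),(0.555,.2435),(.5664,.205)]
for l in L:
    for q in proj(c,[[*l,.078],[*l,.022]]): cv2.circle(im,tuple(int(v) for v in q),3,(0,255,0),-1)
cv2.imwrite("pics/w7.png",im[:,:,::-1])
E
```

```text
t 20.45 pos [0.5562 0.2444 0.2099] F [-0.  -0.8 -0.8] w 0.262 gf 0.0
[[-0.957 -0.289 -0.002]
 [-0.289  0.957 -0.001]
 [ 0.002 -0.    -1.   ]]
leg0_center [([0.5654, 0.2043, 0.0437], 0.69)]
leg1_center [([0.5495, 0.2394, 0.0414], 0.73)]
leg2_center [([0.5424, 0.282, 0.0432], 0.58)]
rack [([0.5517, 0.2424, 0.0213], 0.71)]
box [([0.5628, 0.2421, 0.0026], 0.77)]
```

View pics/w7.png

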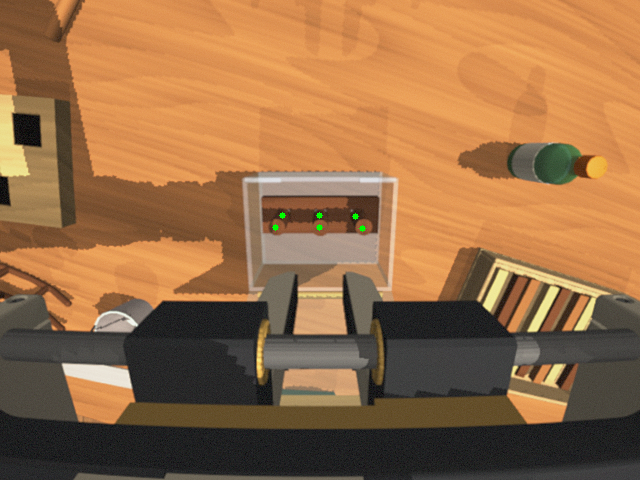

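The projected leg positions (275,227), (319,227), (362,227) fall on the leg tops. I'm grasping the middle one.

Call:
play_rows(commands=[[0.2, -0.1, 4.5, 0, -0.48], [0, 0, 4.5, 0, -0.48], [0, 0, 3, 0, -0.48], [0, 0, 2, 0, -0.48], [0, 0, 0, 0, -0.48]])

```text
time: 21.25
position: [0.5524, 0.2404, 0.0672]
ee_rot: [-0.146, 0.989, -0.001, -0.003]
force: [0.0, 0.0, -0.0]
width: 0.257
grasp_force: 0.0
```

Call:
play_rows(commands=[[0, 0, 1.5, 0, -0.48], [0, 0, 1, 0, -0.48], [0, 0, 0, 0, -0.48]])

```text
time: 21.55
position: [0.5545, 0.2417, 0.045]
ee_rot: [-0.146, 0.989, -0.0, -0.001]
force: [-0.1, 0.1, 0.6]
width: 0.262
grasp_force: 0.0
```

Call:
play_rows(commands=[[0, 0, 0, 0, -1], [0, 0, 0, 0, -1], [0, 0, 0, 0, -1], [0, 0, 0, 0, -1]], grip_force=20)

```text
time: 21.95
position: [0.5555, 0.2424, 0.0467]
ee_rot: [-0.147, 0.989, 0.0, 0.001]
force: [-0.1, 1.1, 1.6]
width: 0.17
grasp_force: 20.0
```

Call:
play_rows(commands=[[0, 0, -1, 0, -1], [0, 0, -3, 0, -1], [0, 0, -4, 0, -1], [0, 0, -4, 0, -1], [0, 0, 0, 0, -1]])

```text
time: 22.45
position: [0.5591, 0.2433, 0.1747]
ee_rot: [-0.147, 0.989, 0.001, 0.006]
force: [1.8, -0.2, 0.9]
width: 0.164
grasp_force: 20.0
```

```bash
python3 - <<'E'
from h import *
go(.63,-.1185,.165,None)
E
```

```text
t 22.45 pos [0.5591 0.2433 0.1747] F [ 1.8 -0.2  0.9] w 0.164 gf 19.99324768781662
[[-0.957 -0.29   0.012]
 [-0.29   0.957  0.004]
 [-0.012  0.    -1.   ]]
yaw -2.847 tot [  3.7  -36.68   0.97] n 9 row [ 0.41 -4.08  0.11] turn 0
```

Call:
play_rows(commands=[[0.41, -4.08, 0, 0, -1], [0.41, -4.08, 0, 0, -1], [0.41, -4.08, 0, 0, -1], [0.41, -4.08, 0, 0, -1], [0.41, -4.08, 0, 0, -1]])

```text
time: 22.95
position: [0.5946, 0.0392, 0.1662]
ee_rot: [-0.147, 0.989, -0.0, 0.0]
force: [0.9, -0.6, -0.6]
width: 0.169
grasp_force: 20.0
```

Call:
play_rows(commands=[[0.41, -4.08, 0, 0, -1], [0.41, -4.08, 0, 0, -1], [0.41, -4.08, 0, 0, -1], [0.41, -4.08, 0, 0, -1], [0, 0, 0, 0, -1]])

```text
time: 23.45
position: [0.6262, -0.1254, 0.166]
ee_rot: [-0.144, 0.99, -0.001, -0.0]
force: [0.1, 0.6, -0.8]
width: 0.168
grasp_force: 20.0
```

Call:
play_rows(commands=[[0, 0, 2, 0, -1], [0, 0, 2, 0, -1], [0, 0, 2, 0, -1], [0, 0, 0, 0, -1], [0, 0, 0, 0, -1]])

```text
time: 23.95
position: [0.6258, -0.1195, 0.106]
ee_rot: [-0.147, 0.989, 0.0, -0.001]
force: [0.9, -0.5, -0.0]
width: 0.168
grasp_force: 20.0
```

```bash
python3 - <<'E'
from h import *
go(.63,-.1185,.07,None)
c=cams.camera("wrist"); im=c["image"].copy()
print([(np.round(d["point"],4).tolist(),round(d["conf"],2)) for d in cams.spot_point("mark0","wrist")[:4]])
print([(np.round(d["point"],4).tolist(),round(d["conf"],2)) for d in cams.spot_point("seat","wrist")[:2]])
p=np.array(arm.observe()["position"])
C=np.array([.595,-.127]);y=.15
Q=[[*(C+R.from_euler('z',y).as_matrix()[:2,:2]@[a,b]),.022] for a,b in ((-.035,-.045),(-.035,.045),(.035,0))]
print(np.round(Q,4))
for q in proj(c,Q): cv2.circle(im,tuple(int(v) for v in q),3,(0,255,0),-1)
for q in proj(c,[p-[0,0,.038]]): cv2.circle(im,tuple(int(v) for v in q),3,(255,0,0),-1)
# black pads
g=cv2.cvtColor(im,cv2.COLOR_RGB2GRAY)
cv2.imwrite("pics/w8.png",im[:,:,::-1])
E
```

```text
t 23.95 pos [ 0.6258 -0.1195  0.106 ] F [ 0.9 -0.5 -0. ] w 0.168 gf 19.993507862091064
[[-0.957 -0.29  -0.001]
 [-0.29   0.957  0.   ]
 [ 0.001  0.001 -1.   ]]
yaw -2.847 tot [-0.43 -0.03  3.6 ] n 1 row [-0.43 -0.03  3.6 ] turn 0
[([0.5976, -0.1252, 0.0022], 0.37)]
[]
[[ 0.5671 -0.1767  0.022 ]
 [ 0.5537 -0.0877  0.022 ]
 [ 0.6296 -0.1218  0.022 ]]
```

View pics/w8.png

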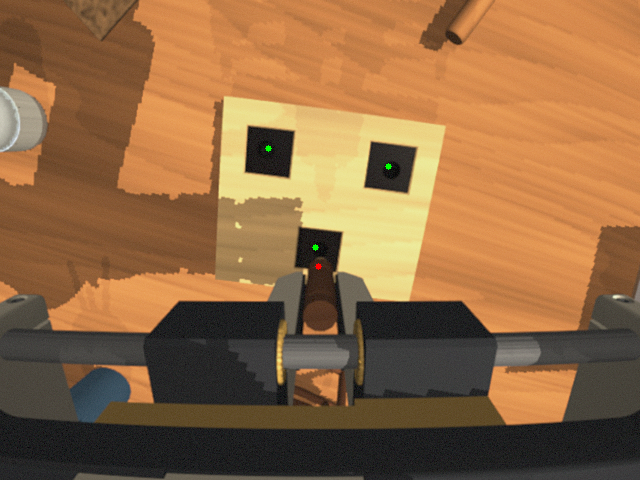

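Pad windows show at (270,152), (391,167) and (319,248). Enhancing contrast to look for the holes.

```bash
python3 - <<'E'
from h import *
c=cams.camera("wrist"); im=c["image"]; g=cv2.cvtColor(im,cv2.COLOR_RGB2GRAY)
o=[]
for (x,y) in ((270,152),(391,167),(319,250)):
    s=g[y-35:y+35,x-35:x+35]; o.append(cv2.resize(np.clip(s.astype(float)*5,0,255).astype(np.uint8),None,fx=3.7,fy=3.7,interpolation=2))
    m=(s<55).astype(np.uint8); n,l,st_,ce=cv2.connectedComponentsWithStats(m); i=l[35,35] or 1+np.argmax(st_[1:,4])
    cs=max(cv2.findContours((l==i).astype(np.uint8),0,2)[0],key=cv2.contourArea); r=cv2.minAreaRect(cs)
    print(np.array(r[0])+[x-35,y-35],r[1],np.round(atz(c,np.array(r[0])+[x-35,y-35],.023),4), np.percentile(s[l==i],[5,50,95]))
cv2.imwrite("pics/pads.png",np.hstack(o))
E
```

```text
[270.02439117 149.28049088] (44.72477340698242, 44.94563674926758) [ 0.5689 -0.1762  0.023 ] [16.05 29.   39.  ]
[390.84597015 165.02689362] (43.31541442871094, 44.304351806640625) [ 0.5536 -0.087   0.023 ] [17. 43. 51.]
[318.67592621 255.91893768] (42.765167236328125, 57.760257720947266) [ 0.6377 -0.1178  0.023 ] [15. 30. 48.]
```

View pics/pads.png

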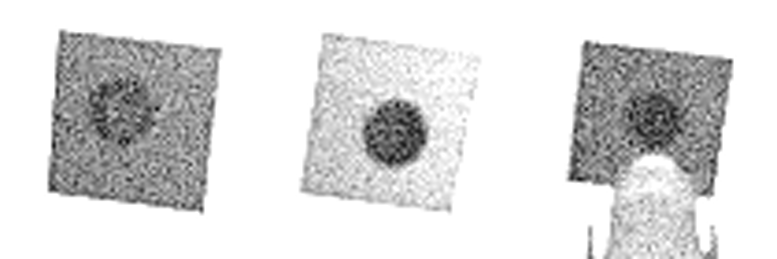

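The holes do show after contrast stretching, at full-image pixels (268.5,146.7), (392.8,167.7) and (321,246.4).

```bash
python3 - <<'E'
from h import *
c=cams.camera("wrist")
for uv in ((268.5,146.7),(392.8,167.7),(321,246.4)): print(np.round(atz(c,uv,.022),4))
q=atz(c,(321,246.4),.022); go(q[0],q[1],.07)
E
```

```text
[ 0.5675 -0.1779  0.022 ]
[ 0.555  -0.0848  0.022 ]
[ 0.6298 -0.1183  0.022 ]
t 24.2 pos [ 0.6271 -0.1202  0.1075] F [-1.1  0.4 -0.2] w 0.163 gf 19.993561506271362
[[-0.957 -0.29   0.002]
 [-0.29   0.957 -0.001]
 [-0.002 -0.001 -1.   ]]
yaw -2.847 tot [-0.32  0.1   3.75] n 1 row [-0.32  0.1   3.75] turn 0
```

Call:
play_rows(commands=[[-0.3, 0.1, 2, 0, -1], [0, 0, 2, 0, -1], [0, 0, 0, 0, -1], [0, 0, 0.4, 0, -1], [0, 0, 0, 0, -1]])

```text
time: 24.7
position: [0.6293, -0.1184, 0.0629]
ee_rot: [-0.147, 0.989, -0.0, 0.001]
force: [0.5, -0.2, -0.4]
width: 0.168
grasp_force: 20.0
```

Call:
play_rows(commands=[[0, 0, 0.2, 0, -1], [0, 0, 0.2, 0, -1], [0, 0, 0, 0, -1]])

```text
time: 25.0
position: [0.6293, -0.1184, 0.0584]
ee_rot: [-0.147, 0.989, -0.0, 0.001]
force: [0.8, -0.8, 1.1]
width: 0.169
grasp_force: 20.0
```

Call:
play_rows(commands=[[0, 0, 0.2, 0, -1], [0, 0, 0.1, 0, -1], [0, 0, 0, 0, -1]])

```text
time: 25.3
position: [0.6294, -0.1185, 0.0553]
ee_rot: [-0.147, 0.989, -0.0, 0.001]
force: [3.3, -1.1, 0.4]
width: 0.167
grasp_force: 20.0
```

Call:
play_rows(commands=[[-0.05, 0, 0.3, 0, -1], [0, 0, 0.3, 0, -1], [0, 0, 0, 0, -1]])

```text
time: 25.6
position: [0.6295, -0.1183, 0.0486]
ee_rot: [-0.147, 0.989, -0.0, 0.0]
force: [5.4, -3.2, -1.7]
width: 0.165
grasp_force: 20.0
```

Call:
play_rows(commands=[[0, 0, 0.3, 0, -1], [0, 0, 0.2, 0, -1], [0, 0, 0, 0, -1]])

```text
time: 25.9
position: [0.6302, -0.1183, 0.0463]
ee_rot: [-0.147, 0.989, -0.0, 0.001]
force: [-2.7, -0.6, 16.2]
width: 0.168
grasp_force: 20.0
```

Leg home: z is 46.3 mm with 16 N on the shoulder. Releasing, then going for the leg at box y=+40 with a diagonal grasp.

Call:
play_rows(commands=[[0, 0, -0.1, 0, -0.5], [0, 0, 0, 0, -0.5], [0, 0, 0, 0, -0.5], [0, 0, -3, 0, -0.5], [0, 0, -4, 0, -0.5]])

```text
time: 26.4
position: [0.6261, -0.1172, 0.1114]
ee_rot: [-0.147, 0.989, 0.002, -0.004]
force: [-0.7, 0.2, 1.2]
width: 0.245
grasp_force: 0.0
```

Call:
play_rows(commands=[[0, 0, -4, 0.15, -0.5], [0, 0, -4, 0.15, -0.52], [0, 0, 0, 0.15, -0.52], [0, 0, 0, 0.15, -0.52], [0, 0, 0, 0.15, -0.52]])

```text
time: 26.9
position: [0.6289, -0.1179, 0.1946]
ee_rot: [0.229, 0.973, 0.0, -0.0]
force: [-0.2, -0.0, -0.5]
width: 0.242
grasp_force: 0.0
```

```bash
python3 - <<'E'
from h import *
go(.5437,.282,.2,2.684)
E
```

```text
t 26.9 pos [ 0.6289 -0.1179  0.1946] F [-0.2 -0.  -0.5] w 0.242 gf 0.0
[[-0.895  0.446 -0.001]
 [ 0.446  0.895  0.   ]
 [ 0.001 -0.    -1.   ]]
yaw 2.68 tot [25.45 32.   -0.54] n 9 row [ 2.83  3.56 -0.06] turn -0.004
```

Call:
play_rows(commands=[[2.83, 3.56, -0.06, 0, -0.52], [2.83, 3.56, -0.06, 0, -0.52], [2.83, 3.56, -0.06, 0, -0.52], [2.83, 3.56, -0.06, 0, -0.52], [2.83, 3.56, -0.06, 0, -0.52]])

```text
time: 27.4
position: [0.5793, 0.1057, 0.1971]
ee_rot: [0.226, 0.974, -0.0, -0.001]
force: [0.9, 0.0, 0.1]
width: 0.244
grasp_force: 0.0
```

Call:
play_rows(commands=[[2.83, 3.56, -0.06, 0, -0.52], [2.83, 3.56, -0.06, 0, -0.52], [2.83, 3.56, -0.06, 0, -0.52], [2.83, 3.56, -0.06, 0, -0.52], [0, 0, 0, 0, -0.52]])

```text
time: 27.9
position: [0.5391, 0.2868, 0.1995]
ee_rot: [0.223, 0.975, 0.0, -0.001]
force: [-0.3, -0.4, -0.4]
width: 0.24
grasp_force: 0.0
```

Call:
play_rows(commands=[[0, 0, 2, 0, -0.52], [0, 0, 2, 0, -0.52], [0, 0, 2, 0, -0.52], [0, 0, 0, 0, -0.52], [0, 0, 0, 0, -0.52]])

```text
time: 28.4
position: [0.5412, 0.281, 0.1399]
ee_rot: [0.226, 0.974, -0.001, -0.001]
force: [-0.2, -0.6, 0.3]
width: 0.241
grasp_force: 0.0
```

```bash
python3 - <<'E'
from h import *
c=cams.camera("wrist")
for n in ("leg0_center","leg1_center","leg2_center"):
    print(n,[(np.round(d["point"],4).tolist(),round(d["conf"],2)) for d in cams.spot_point(n,"wrist")[:4]])
im=c["image"].copy()
for l in [(0.5437,.282),(.5664,.205)]:
    q=proj(c,[[*l,.078]])[0]; cv2.circle(im,tuple(int(v) for v in q),2,(0,255,0),-1)
go(.5437,.282,.056,2.684)
p=arm.observe()["position"]; q=proj(c,[[p[0],p[1],.078]])[0]; print(q)
cv2.imwrite("pics/w9.png",cv2.resize(im[100:400,140:500],None,fx=2,fy=2)[:,:,::-1])
E
```

```text
leg0_center [([0.5653, 0.204, 0.0453], 0.62), ([0.5415, 0.2812, 0.0417], 0.36)]
leg1_center []
leg2_center []
t 28.6 pos [0.5425 0.2819 0.1419] F [ 0.7 -0.  -0.4] w 0.237 gf 0.0
[[-0.898  0.44   0.002]
 [ 0.44   0.898  0.001]
 [-0.001  0.002 -1.   ]]
yaw 2.686 tot [-0.1   0.06  8.59] n 2 row [-0.05  0.03  4.3 ] turn 0.002
[321.80275457 253.36609374]
```

View pics/w9.png

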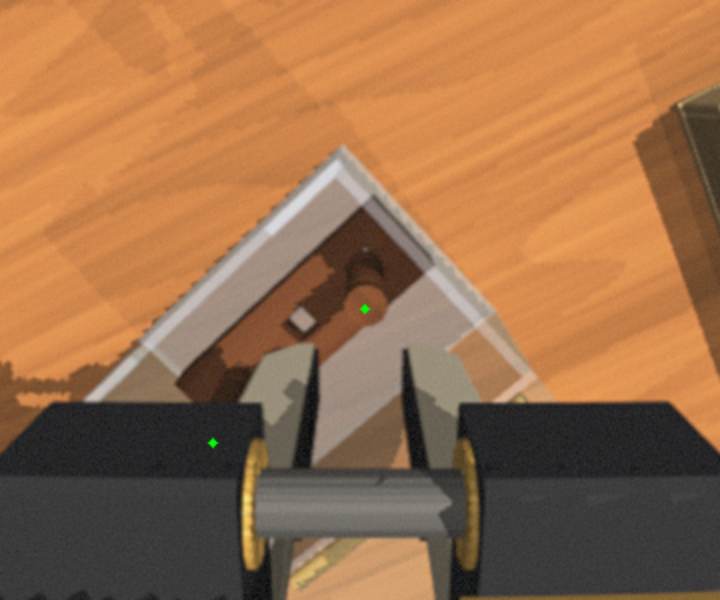

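The leg top at crop (366,303) lies within a millimetre of the gripper axis. I'm descending gradually.

Call:
play_rows(commands=[[0, 0.05, 2, 0, -0.52], [0, 0, 2, 0, -0.52], [0, 0, 0.5, 0, -0.52], [0, 0, 0.5, 0, -0.52], [0, 0, 0, 0, -0.52]])

```text
time: 29.1
position: [0.542, 0.2822, 0.0907]
ee_rot: [0.226, 0.974, 0.0, 0.0]
force: [-0.2, 0.2, 0.2]
width: 0.234
grasp_force: 0.0
```

Call:
play_rows(commands=[[0, 0, 0.5, 0, -0.52], [0, 0, 0.5, 0, -0.52], [0, 0, 0.5, 0, -0.52], [0, 0, 0, 0, -0.52]])

```text
time: 29.5
position: [0.5412, 0.2819, 0.0743]
ee_rot: [0.226, 0.974, -0.0, -0.001]
force: [-0.6, 0.1, -0.4]
width: 0.239
grasp_force: 0.0
```

Call:
play_rows(commands=[[0, 0, 0.5, 0, -0.52], [0, 0, 0.5, 0, -0.52], [0, 0, 0.5, 0, -0.52], [0, 0, 0.4, 0, -0.52], [0, 0, 0, 0, -0.52]])

```text
time: 30.0
position: [0.5417, 0.2817, 0.0556]
ee_rot: [0.226, 0.974, -0.0, -0.0]
force: [1.6, -2.1, -1.5]
width: 0.241
grasp_force: 1.5
```

Call:
play_rows(commands=[[0, 0, 0, 0, -1], [0, 0, 0, 0, -1], [0, 0, 0, 0, -1], [0, 0, 0, 0, -1]], grip_force=20)

```text
time: 30.4
position: [0.5417, 0.2824, 0.0564]
ee_rot: [0.226, 0.974, 0.0, -0.0]
force: [-1.0, 0.5, -0.6]
width: 0.169
grasp_force: 20.0
```

Call:
play_rows(commands=[[0, 0, -1, 0, -1], [0, 0, -3, 0, -1], [0, 0, -4, 0, -1], [0, 0, -4, 0, -1], [0, 0, 0, 0, -1]])

```text
time: 30.9
position: [0.5456, 0.2839, 0.1852]
ee_rot: [0.226, 0.974, 0.004, 0.005]
force: [0.6, 1.4, 0.4]
width: 0.165
grasp_force: 20.0
```

```bash
python3 - <<'E'
from h import *
go(.5545,-.0855,.17)
E
```

```text
t 30.9 pos [0.5456 0.2839 0.1852] F [0.6 1.4 0.4] w 0.165 gf 19.989559650421143
[[-0.898  0.44   0.011]
 [ 0.44   0.898  0.005]
 [-0.008  0.009 -1.   ]]
yaw 2.686 tot [-17.06 -32.78   1.52] n 9 row [-1.9  -3.64  0.17] turn 0
```

Call:
play_rows(commands=[[-1.9, -3.64, 0, 0, -1], [-1.9, -3.64, 0, 0, -1], [-1.9, -3.64, 0, 0, -1], [-1.9, -3.64, 0, 0, -1], [-1.9, -3.64, 0, 0, -1]])

```text
time: 31.4
position: [0.5467, 0.0755, 0.1766]
ee_rot: [0.226, 0.974, 0.0, 0.0]
force: [1.0, -0.5, -0.6]
width: 0.163
grasp_force: 20.0
```

Call:
play_rows(commands=[[-1.9, -3.64, 0, 0, -1], [-1.9, -3.64, 0, 0, -1], [-1.9, -3.64, 0, 0, -1], [-1.9, -3.64, 0, 0, -1], [0, 0, 0, 0, -1]])

```text
time: 31.9
position: [0.5509, -0.0919, 0.1766]
ee_rot: [0.228, 0.974, -0.001, 0.0]
force: [-0.3, 0.2, 0.1]
width: 0.169
grasp_force: 20.0
```

Call:
play_rows(commands=[[0, 0, 3, 0, -1], [0, 0, 2.5, 0, -1], [0, 0, 0, 0, -1], [0, 0, 0, 0, -1], [0, 0, 0, 0, -1]])

```text
time: 32.4
position: [0.5522, -0.0871, 0.1232]
ee_rot: [0.226, 0.974, 0.0, 0.001]
force: [-0.4, -0.6, 0.1]
width: 0.168
grasp_force: 20.0
```

```bash
python3 - <<'E'
from h import *
go(.555,-.0848,.075)
c=cams.camera("wrist"); im=c["image"]; g=cv2.cvtColor(im,cv2.COLOR_RGB2GRAY)
x,y=np.round(proj(c,[[.555,-.0848,.022]])[0]).astype(int); print(x,y)
s=np.clip(g[y-60:y+60,x-60:x+60].astype(float)*4,0,255).astype(np.uint8)
t=cv2.cvtColor(cv2.resize(s,None,fx=4,fy=4,interpolation=2),8)
q=proj(c,[np.array(arm.observe()["position"])-[0,0,.048]])[0]; q=((q-[x-60,y-60])*4).astype(int); cv2.circle(t,tuple(int(v) for v in q),3,(0,0,255),-1); cv2.circle(t,(240,240),3,(0,255,0),-1)
cv2.imwrite("pics/p2.png",t)
E
```

```text
t 32.4 pos [ 0.5522 -0.0871  0.1232] F [-0.4 -0.6  0.1] w 0.168 gf 19.98947560787201
[[-0.898  0.44   0.002]
 [ 0.44   0.898 -0.   ]
 [-0.002  0.001 -1.   ]]
yaw 2.686 tot [-0.15  0.32  4.82] n 2 row [-0.08  0.16  2.41] turn 0
324 239
```

View pics/p2.png

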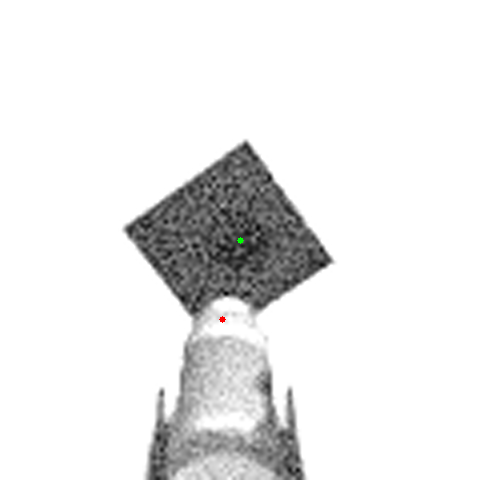

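Call:
play_rows(commands=[[-0.2, 0.25, 2.5, 0, -1], [0, 0, 2.2, 0, -1], [0, 0, 0, 0, -1], [0, 0, 0.4, 0, -1], [0, 0, 0, 0, -1]])

```text
time: 32.95
position: [0.5549, -0.0861, 0.0717]
ee_rot: [0.226, 0.974, -0.0, 0.001]
force: [0.6, 0.6, 0.7]
width: 0.171
grasp_force: 20.0
```

Call:
play_rows(commands=[[0, 0, 0.2, 0, -1], [0, 0, 0.2, 0, -1], [0, 0, 0, 0, -1]])

```text
time: 33.25
position: [0.5542, -0.086, 0.0666]
ee_rot: [0.226, 0.974, 0.0, 0.0]
force: [-0.8, 0.1, -0.1]
width: 0.165
grasp_force: 20.0
```

Call:
play_rows(commands=[[0, 0, 0.2, 0, -1], [0, 0, 0.1, 0, -1], [0, 0, 0, 0, -1]])

```text
time: 33.55
position: [0.554, -0.0858, 0.0632]
ee_rot: [0.226, 0.974, 0.0, -0.0]
force: [0.5, 0.9, -0.3]
width: 0.166
grasp_force: 20.0
```

Going in freely.

Call:
play_rows(commands=[[0, 0, 0.3, 0, -1], [0, 0, 0.2, 0, -1], [0, 0, 0, 0, -1]])

```text
time: 33.85
position: [0.5539, -0.0858, 0.0579]
ee_rot: [0.226, 0.974, 0.0, -0.0]
force: [1.4, 0.6, -0.9]
width: 0.165
grasp_force: 20.0
```

Call:
play_rows(commands=[[0, 0, 0.2, 0, -1], [0, 0, 0.2, 0, -1], [0, 0, 0, 0, -1]])

```text
time: 34.15
position: [0.5549, -0.086, 0.0558]
ee_rot: [0.226, 0.974, 0.0, 0.001]
force: [-3.8, 1.3, 9.9]
width: 0.165
grasp_force: 20.0
```

Call:
play_rows(commands=[[0, 0, -0.1, 0, -0.5], [0, 0, 0, 0, -0.5], [0, 0, 0, 0, -0.5], [0, 0, -3, 0, -0.5], [0, 0, -4, 0, -0.5]])

```text
time: 34.65
position: [0.5515, -0.0853, 0.1229]
ee_rot: [0.226, 0.974, 0.0, -0.003]
force: [1.3, 0.2, -0.7]
width: 0.25
grasp_force: 0.0
```

Call:
play_rows(commands=[[0, 0, -4, 0, -0.52], [0, 0, -3, 0, -0.52], [0, 0, 0, 0, -0.52]])

```text
time: 34.95
position: [0.5569, -0.0866, 0.2011]
ee_rot: [0.226, 0.974, -0.0, 0.004]
force: [0.3, 0.2, -0.2]
width: 0.238
grasp_force: 0.0
```

```bash
python3 - <<'E'
from h import *
go(.5655,.2045,.2,-2.098)
E
```

```text
t 34.95 pos [ 0.5569 -0.0866  0.2011] F [ 0.3  0.2 -0.2] w 0.238 gf 0.0
[[-0.898  0.44   0.009]
 [ 0.44   0.898 -0.002]
 [-0.009  0.002 -1.   ]]
yaw 2.686 tot [12.04 26.52  0.11] n 7 row [1.72 3.79 0.02] turn -1.499
```

Call:
play_rows(commands=[[1.72, 3.79, 0, 0, -0.52], [1.72, 3.79, 0, 0, -0.52], [1.72, 3.79, 0, 0, -0.52], [1.72, 3.79, 0, 0, -0.52], [1.72, 3.79, 0, 0, -0.52]])

```text
time: 35.45
position: [0.5594, 0.1236, 0.1939]
ee_rot: [0.226, 0.974, -0.0, -0.001]
force: [0.2, 0.4, -0.5]
width: 0.242
grasp_force: 0.0
```

Call:
play_rows(commands=[[1.72, 3.79, 0, 0, -0.52], [1.72, 3.79, 0, 0, -0.52], [0, 0, 0, -0.15, -0.52], [0, 0, 0, -0.15, -0.52], [0, 0, 0, -0.15, -0.52]])

```text
time: 35.95
position: [0.5619, 0.2058, 0.1935]
ee_rot: [-0.001, 1.0, -0.0, -0.001]
force: [-0.2, 0.1, -0.4]
width: 0.241
grasp_force: 0.0
```

Call:
play_rows(commands=[[0, 0, 0, -0.15, -0.52], [0, 0, 0, -0.15, -0.52], [0, 0, 0, -0.15, -0.52], [0, 0, 0, -0.15, -0.52], [0, 0, 0, -0.15, -0.52]])

```text
time: 36.45
position: [0.5621, 0.2051, 0.1936]
ee_rot: [-0.366, 0.93, 0.0, -0.001]
force: [-0.1, -0.6, 0.4]
width: 0.242
grasp_force: 0.0
```

Call:
play_rows(commands=[[0, 0, 0, -0.15, -0.52], [0, 0, 0, -0.15, -0.52], [0, 0, 3, 0, -0.52], [0, 0, 3, 0, -0.52], [0, 0, 0, 0, -0.52]])

```text
time: 36.95
position: [0.5587, 0.2042, 0.1289]
ee_rot: [-0.499, 0.867, 0.001, -0.005]
force: [-0.8, 0.4, -1.2]
width: 0.236
grasp_force: 0.0
```

```bash
python3 - <<'E'
from h import *
c=cams.camera("wrist")
for n in ("leg0_center",):
    print(n,[(np.round(d["point"],4).tolist(),round(d["conf"],2)) for d in cams.spot_point(n,"wrist")[:4]])
go(.5655,.2045,.056,-2.098)
im=c["image"].copy(); p=arm.observe()["position"]
for l,k in (((.5664,.205),(0,255,0)),((p[0],p[1]),(255,0,0))):
    q=proj(c,[[*l,.078]])[0]; cv2.circle(im,tuple(int(v) for v in q),2,k,-1); print(q)
cv2.imwrite("pics/w10.png",cv2.resize(im[160:320,240:400],None,fx=3,fy=3)[:,:,::-1])
E
```

```text
leg0_center [([0.5666, 0.2056, 0.0452], 0.98)]
t 37.05 pos [0.5617 0.205  0.1342] F [-0.2  0.5  1.5] w 0.239 gf 0.0
[[-0.503 -0.865 -0.003]
 [-0.865  0.503 -0.001]
 [ 0.002  0.002 -1.   ]]
yaw -2.097 tot [-0.14 -0.35  7.82] n 2 row [-0.07 -0.18  3.91] turn 0.001
[309.96332705 263.73880332]
[315.79372411 260.56789376]
```

View pics/w10.png

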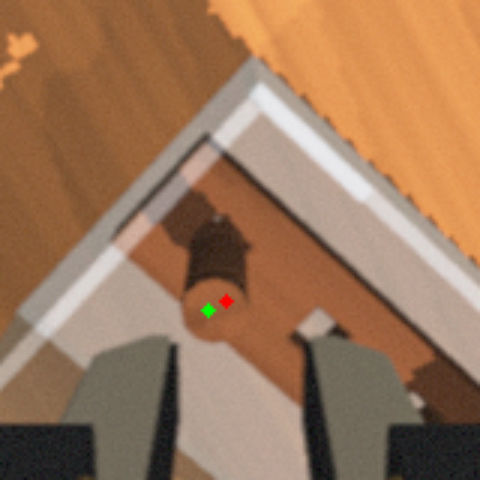

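Call:
play_rows(commands=[[-0.2, -0.3, 2, 0, -0.52], [0, 0, 1.5, 0, -0.52], [0, 0, 0, 0, -0.52], [0, 0, 0.5, 0, -0.52], [0, 0, 0, 0, -0.52]])

```text
time: 37.55
position: [0.5664, 0.2056, 0.0956]
ee_rot: [-0.499, 0.867, -0.0, 0.0]
force: [-0.5, 0.3, 0.4]
width: 0.24
grasp_force: 0.0
```

Call:
play_rows(commands=[[0, 0, 0.5, 0, -0.52], [0, 0, 0.5, 0, -0.52], [0, 0, 0.5, 0, -0.52], [0, 0, 0, 0, -0.52]])

```text
time: 37.95
position: [0.5656, 0.2054, 0.0792]
ee_rot: [-0.499, 0.867, 0.0, -0.001]
force: [0.6, 0.7, -0.6]
width: 0.238
grasp_force: 0.0
```

Call:
play_rows(commands=[[0, 0, 0.5, 0, -0.52], [0, 0, 0.5, 0, -0.52], [0, 0, 0.5, 0, -0.52], [0, 0, 0.3, 0, -0.52], [0, 0, 0, 0, -0.52]])

```text
time: 38.45
position: [0.5659, 0.2056, 0.0616]
ee_rot: [-0.499, 0.867, 0.0, -0.0]
force: [-1.0, 1.4, -0.9]
width: 0.239
grasp_force: 0.5
```

Call:
play_rows(commands=[[0, 0, 0.4, 0, -0.52], [0, 0, 0, 0, -0.52], [0, 0, 0, 0, -0.52]])

```text
time: 38.75
position: [0.5663, 0.2057, 0.0583]
ee_rot: [-0.499, 0.867, 0.0, 0.0]
force: [-0.1, 2.4, -2.2]
width: 0.24
grasp_force: 1.0
```

Call:
play_rows(commands=[[0, 0, 0, 0, -1], [0, 0, 0, 0, -1], [0, 0, 0, 0, -1], [0, 0, 0, 0, -1], [0, 0, 0, 0, -1]], grip_force=20)

```text
time: 39.25
position: [0.5663, 0.2054, 0.0584]
ee_rot: [-0.499, 0.867, -0.0, -0.0]
force: [0.3, 1.0, -0.7]
width: 0.165
grasp_force: 20.0
```

Call:
play_rows(commands=[[0, 0, -1, 0, -1], [0, 0, -3, 0, -1], [0, 0, -4, 0, -1], [0, 0, -4, 0, -1], [0, 0, -0.5, 0, -1]])

```text
time: 39.75
position: [0.5697, 0.2065, 0.1912]
ee_rot: [-0.499, 0.867, -0.001, 0.005]
force: [0.1, -0.5, 0.3]
width: 0.165
grasp_force: 20.0
```

Call:
play_rows(commands=[[0, 0, 0, 0.15, -1], [0, 0, 0, 0.15, -1], [0, 0, 0, 0.15, -1], [0, 0, 0, 0.15, -1], [0, 0, 0, 0.15, -1]])

```text
time: 40.25
position: [0.5661, 0.2055, 0.1833]
ee_rot: [-0.144, 0.99, -0.0, -0.0]
force: [0.4, -1.0, -0.6]
width: 0.17
grasp_force: 20.0
```

```bash
python3 - <<'E'
from h import *
go(.5675,-.1779,.17)
E
```

```text
t 40.25 pos [0.5661 0.2055 0.1833] F [ 0.4 -1.  -0.6] w 0.17 gf 19.992231130599976
[[-0.959 -0.284 -0.   ]
 [-0.284  0.959 -0.   ]
 [ 0.    -0.    -1.   ]]
yaw -2.854 tot [ 10.76 -36.8    1.33] n 9 row [ 1.2  -4.09  0.15] turn 0
```

Call:
play_rows(commands=[[1.2, -4.09, 0, 0, -1], [1.2, -4.09, 0, 0, -1], [1.2, -4.09, 0, 0, -1], [1.2, -4.09, 0, 0, -1], [1.2, -4.09, 0, 0, -1]])

```text
time: 40.75
position: [0.5678, -0.0091, 0.1834]
ee_rot: [-0.147, 0.989, -0.0, -0.0]
force: [1.0, -0.5, -0.2]
width: 0.161
grasp_force: 20.0
```

Call:
play_rows(commands=[[1.2, -4.09, 0, 0, -1], [1.2, -4.09, 0, 0, -1], [1.2, -4.09, 0, 0, -1], [1.2, -4.09, 0, 0, -1], [0, 0, 0, 0, -1]])

```text
time: 41.25
position: [0.5689, -0.1831, 0.1832]
ee_rot: [-0.144, 0.99, -0.001, -0.0]
force: [-0.2, 0.7, -1.4]
width: 0.164
grasp_force: 20.0
```

Call:
play_rows(commands=[[0, 0, 3, 0, -1], [0, 0, 3, 0, -1], [0, 0, 0, 0, -1], [0, 0, 0, 0, -1], [0, 0, 0, 0, -1]])

```text
time: 41.75
position: [0.5708, -0.178, 0.1255]
ee_rot: [-0.147, 0.989, -0.001, 0.001]
force: [0.8, -0.8, -0.6]
width: 0.166
grasp_force: 20.0
```

```bash
python3 - <<'E'
from h import *
go(.5675,-.1779,.075)
E
```

```text
t 41.75 pos [ 0.5708 -0.178   0.1255] F [ 0.8 -0.8 -0.6] w 0.166 gf 19.99692589044571
[[-0.957 -0.29   0.002]
 [-0.29   0.957 -0.001]
 [-0.002 -0.002 -1.   ]]
yaw -2.847 tot [0.32 0.11 5.05] n 2 row [0.16 0.05 2.52] turn 0
```

Call:
play_rows(commands=[[0.3, 0.1, 2.5, 0, -1], [0, 0, 2.3, 0, -1], [0, 0, 0, 0, -1], [0, 0, 0.3, 0, -1], [0, 0, 0, 0, -1]])

```text
time: 42.25
position: [0.5678, -0.1784, 0.0743]
ee_rot: [-0.147, 0.989, -0.001, 0.001]
force: [0.1, -0.1, 0.1]
width: 0.166
grasp_force: 20.0
```

Call:
play_rows(commands=[[0, 0, 0.2, 0, -1], [0, 0, 0.2, 0, -1], [0, 0, 0, 0, -1]])

```text
time: 42.55
position: [0.5671, -0.1783, 0.0689]
ee_rot: [-0.147, 0.989, -0.0, 0.001]
force: [0.9, -0.9, 0.2]
width: 0.163
grasp_force: 20.0
```

Call:
play_rows(commands=[[0, 0, 0.2, 0, -1], [0, 0, 0.1, 0, -1], [0, 0, 0, 0, -1]])

```text
time: 42.85
position: [0.567, -0.1783, 0.0656]
ee_rot: [-0.147, 0.989, -0.0, 0.0]
force: [2.3, -2.5, 0.8]
width: 0.165
grasp_force: 20.0
```

Call:
play_rows(commands=[[-0.03, 0, 0.3, 0, -1], [0, 0, 0.2, 0, -1], [0, 0, 0, 0, -1]])

```text
time: 43.15
position: [0.5669, -0.1781, 0.0601]
ee_rot: [-0.147, 0.989, -0.0, 0.0]
force: [2.8, -2.9, -1.2]
width: 0.169
grasp_force: 20.0
```

Call:
play_rows(commands=[[0, 0, 0.2, 0, -1], [0, 0, 0.2, 0, -1], [0, 0, 0, 0, -1]])

```text
time: 43.45
position: [0.5679, -0.1782, 0.0582]
ee_rot: [-0.147, 0.989, -0.001, 0.001]
force: [0.1, -1.3, 12.8]
width: 0.165
grasp_force: 20.0
```

Third leg home. I'm releasing it and going behind the lid.

Call:
play_rows(commands=[[0, 0, -0.1, 0, -0.5], [0, 0, 0, 0, -0.5], [0, 0, 0, 0, -0.5], [0, 0, -3, 0, -0.5], [0, 0, -4, 0, -0.5]])

```text
time: 43.95
position: [0.564, -0.1766, 0.1242]
ee_rot: [-0.147, 0.989, 0.002, -0.003]
force: [0.2, -0.2, 0.1]
width: 0.252
grasp_force: 0.0
```

Call:
play_rows(commands=[[0, 0, -4, 0, -1], [0, 0, -4, 0, -1], [0, 0, -3, 0, -1], [0, 0, 0, 0, -1], [0, 0, 0, 0, -1]])

```text
time: 44.45
position: [0.567, -0.1778, 0.2375]
ee_rot: [-0.147, 0.989, -0.0, 0.0]
force: [0.3, 1.0, -0.9]
width: 0.006
grasp_force: 0.0
```

```bash
python3 - <<'E'
from h import *
go(.685,.282,.235,np.pi+.293)
c=cams.camera("wrist"); o,_=ray(c,(320,240)); print("cam",o-np.array(arm.observe()["position"]))
cams.camera("top")
for n in ("leg0_center","leg1_center","leg2_center","knife_grip","mat","lid_lip","lid_hinge"):
    print(n,[(np.round(d["point"],4).tolist(),round(d["conf"],2)) for d in cams.spot_point(n,"top")[:4]])
E
```

```text
t 44.45 pos [ 0.567  -0.1778  0.2375] F [ 0.3  1.  -0.9] w 0.006 gf 0.0
[[-0.957 -0.29   0.001]
 [-0.29   0.957 -0.   ]
 [-0.    -0.    -1.   ]]
yaw -2.847 tot [-24.63  40.58   0.25] n 11 row [-2.24  3.69  0.02] turn 0.001
cam [-0.07001612 -0.02157029  0.16788409]
leg0_center []
leg1_center [([0.6317, -0.1223, 0.0404], 0.59)]
leg2_center [([0.5552, -0.0835, 0.0422], 0.59), ([0.3882, -0.0509, 0.0022], 0.38)]
knife_grip [([0.4068, -0.3023, 0.0144], 0.73)]
mat [([0.4241, -0.3158, 0.0016], 0.93)]
lid_lip [([0.649, 0.2697, 0.1919], 0.65), ([0.4085, -0.3024, 0.0131], 0.57), ([0.553, 0.245, 0.0182], 0.32)]
lid_hinge [([0.6141, 0.26, 0.0796], 0.78), ([0.5555, -0.0865, 0.0034], 0.29)]
```

Leg heights are 40–42 mm (43 when home), and the camera clears the lid. Travelling.

Call:
play_rows(commands=[[-2.24, 3.69, 0, 0, -1], [-2.24, 3.69, 0, 0, -1], [-2.24, 3.69, 0, 0, -1], [-2.24, 3.69, 0, 0, -1], [-2.24, 3.69, 0, 0, -1]])

```text
time: 45.4
position: [0.6207, 0.0328, 0.2373]
ee_rot: [-0.146, 0.989, -0.0, 0.0]
force: [1.1, -1.7, -0.5]
width: 0.006
grasp_force: 0.0
```

Call:
play_rows(commands=[[-2.24, 3.69, 0, 0, -1], [-2.24, 3.69, 0, 0, -1], [-2.24, 3.69, 0, 0, -1], [-2.24, 3.69, 0, 0, -1], [-2.24, 3.69, 0, 0, -1]])

```text
time: 45.9
position: [0.6744, 0.242, 0.2371]
ee_rot: [-0.147, 0.989, -0.0, -0.0]
force: [-0.0, -0.6, -0.4]
width: 0.007
grasp_force: 0.0
```

Call:
play_rows(commands=[[-2.24, 3.69, 0, 0, -1], [0, 0, 0, 0, -1], [0, 0, 3.5, 0, -1], [0, 0, 3.5, 0, -1], [0, 0, 0, 0, -1]])

```text
time: 46.4
position: [0.6814, 0.2804, 0.1599]
ee_rot: [-0.147, 0.989, -0.001, -0.005]
force: [-2.1, -0.1, -1.6]
width: 0.002
grasp_force: 0.0
```

Call:
play_rows(commands=[[1.2, 0, 0, 0, -1], [1.2, 0, 0, 0, -1], [1.1, 0, 0, 0, -1], [1, 0, 0, 0, -1], [1, 0, 0, 0, -1]])

```text
time: 46.9
position: [0.6333, 0.2658, 0.1706]
ee_rot: [-0.146, 0.989, 0.0, 0.002]
force: [0.5, 0.6, 0.9]
width: 0.002
grasp_force: 0.7
```

Call:
play_rows(commands=[[1.1, 0, -0.1, 0, -1], [1.1, 0, -0.1, 0, -1], [1.1, 0, 0, 0, -1], [0, 0, 0, 0, -1]])

```text
time: 47.3
position: [0.6009, 0.2561, 0.1719]
ee_rot: [-0.146, 0.989, 0.0, 0.001]
force: [0.4, 0.5, -0.3]
width: 0.003
grasp_force: 0.0
```

Call:
play_rows(commands=[[0.9, 0, 0.2, 0, -1], [0.9, 0, 0.3, 0, -1], [0.9, 0, 0.4, 0, -1], [0.8, 0, 0.5, 0, -1], [0, 0, 0, 0, -1]])

```text
time: 47.8
position: [0.5668, 0.246, 0.1554]
ee_rot: [-0.146, 0.989, -0.0, -0.0]
force: [0.7, -0.3, 0.4]
width: 0.005
grasp_force: 0.0
```

Call:
play_rows(commands=[[0.7, 0, 0.6, 0, -1], [0.7, 0, 0.7, 0, -1], [0.7, 0, 0.7, 0, -1], [0.6, 0, 0.8, 0, -1], [0, 0, 0, 0, -1]])

```text
time: 48.3
position: [0.5394, 0.238, 0.1252]
ee_rot: [-0.147, 0.989, -0.0, -0.002]
force: [-0.8, -0.2, 0.1]
width: 0.007
grasp_force: 0.0
```

```bash
python3 - <<'E'
from h import *
s,_=st(); p=np.array(s["position"])[:2]-[.563,.2445]; print("box x",p@[.957,.289],"y",p@[-.289,.957])
cams.camera("scene")
for n in ("lid_lip","lid_hinge"):print(n,[(np.round(d["point"],4).tolist(),round(d["conf"],2)) for d in cams.spot_point(n,"scene")[:2]])
E
```

```text
t 48.3 pos [0.5394 0.238  0.1252] F [-0.8 -0.2  0.1] w 0.007 gf 0.0
[[-0.957 -0.29  -0.003]
 [-0.29   0.957 -0.001]
 [ 0.004 -0.    -1.   ]]
box x -0.02449003670086364 y 0.0005829506109449045
lid_lip [([0.5116, 0.2281, 0.1257], 0.75), ([0.556, -0.0855, 0.0196], 0.51)]
lid_hinge [([0.6155, 0.2644, 0.0844], 0.61), ([0.559, -0.0859, 0.0408], 0.51)]
```

Call:
play_rows(commands=[[0.5, 0, 0.7, 0, -1], [0.5, 0, 0.7, 0, -1], [0.5, 0, 0.7, 0, -1], [0, 0, 0.6, 0, -1], [0, 0, 0, 0, -1]])

```text
time: 48.95
position: [0.5259, 0.2338, 0.0988]
ee_rot: [-0.147, 0.989, -0.0, -0.001]
force: [-0.8, -0.9, 0.9]
width: 0.003
grasp_force: 0.0
```

Call:
play_rows(commands=[[0, 0, 0.5, 0, -1], [0, 0, 0.3, 0, -1], [0, 0, 0, 0, -1]])

```text
time: 49.25
position: [0.5268, 0.2341, 0.0918]
ee_rot: [-0.147, 0.989, -0.0, -0.0]
force: [0.5, -0.2, 0.3]
width: 0.004
grasp_force: 0.0
```

Call:
play_rows(commands=[[0, 0, 0.2, 0, -1], [0, 0, 0, 0, -1], [0, 0, 0, 0, -1]])

```text
time: 49.55
position: [0.5271, 0.2342, 0.0904]
ee_rot: [-0.147, 0.989, 0.0, 0.0]
force: [0.4, 0.2, 0.1]
width: 0.005
grasp_force: 0.0
```

Call:
play_rows(commands=[[0, 0, 0.3, 0, -1], [0, 0, 0, 0, -1], [0, 0, 0, 0, -1]])

```text
time: 49.85
position: [0.5274, 0.2343, 0.0878]
ee_rot: [-0.147, 0.989, 0.0, 0.0]
force: [1.2, -0.8, 2.5]
width: 0.004
grasp_force: 1.7
```

Call:
play_rows(commands=[[0, 0, 0.1, 0, -1], [0, 0, 0.1, 0, -1], [0, 0, 0, 0, -1]])

```text
time: 50.15
position: [0.5275, 0.2344, 0.0875]
ee_rot: [-0.147, 0.989, 0.0, 0.001]
force: [-6.1, -2.0, 17.2]
width: 0.007
grasp_force: 8.7
```

The lid is shut, with its top at 87.5 mm and 17 N reaction. Retreating for a final check.

Call:
play_rows(commands=[[0, 0, -3, 0, -1], [0, 0, -4, 0, -1], [0, 0, -5, 0, -1], [3, 0, -4, 0, -1], [4, 0, 0, 0, -1]])

```text
time: 50.65
position: [0.463, 0.2148, 0.2522]
ee_rot: [-0.146, 0.989, 0.001, 0.005]
force: [0.1, -0.3, 0.9]
width: 0.003
grasp_force: 0.0
```

Call:
play_rows(commands=[[4, 0, 0, 0, -1], [0, 0, 0, 0, -1], [0, 0, 0, 0, -1]])

```text
time: 50.95
position: [0.4214, 0.2022, 0.2454]
ee_rot: [-0.147, 0.989, 0.0, 0.0]
force: [-0.5, -0.1, 0.4]
width: 0.003
grasp_force: 0.0
```

```bash
python3 - <<'E'
from h import *
st()
for cam in ("top","scene"):
    c=cams.camera(cam); cv2.imwrite(f"pics/f_{cam}.png",c["image"][:,:,::-1])
    for n in ("leg0_center","leg1_center","leg2_center","knife_grip","mat","lid_lip","lid_hinge","mallet","jar","horse","bucket","glue"):
        print(cam,n,[(np.round(d["point"],3).tolist(),round(d["conf"],2)) for d in cams.spot_point(n,cam)[:3] if d["conf"]>.4])
    for n,z in (("knife",.014),("mat",.003)):
      for d in cams.regions_of(n,cam)[:1]:
        m=d["mask"].astype(np.uint8); cs=max(cv2.findContours(m,0,2)[0],key=cv2.contourArea)
        P=np.array([atz(c,p[0],z)[:2]*1000 for p in cs],np.float32); r=cv2.minAreaRect(P); print(n,np.round(r[0]),np.round(r[1]),round(r[2],1))
a=cv2.imread("pics/f_top.png")[180:350,340:540]; b=cv2.imread("pics/f_scene.png")[180:350,130:330]
cv2.imwrite("pics/f.png",np.vstack([cv2.resize(i,None,fx=1.75*2,fy=1.75,interpolation=2) if 0 else cv2.resize(i,None,fx=1.75,fy=1.75,interpolation=2) for i in (a,b)]))
E
```

```text
t 50.95 pos [0.4214 0.2022 0.2454] F [-0.5 -0.1  0.4] w 0.003 gf 0.0
[[-0.957 -0.29   0.001]
 [-0.29   0.957  0.   ]
 [-0.001  0.    -1.   ]]
top leg0_center [([0.567, -0.18, 0.042], 0.49), ([0.632, -0.116, 0.022], 0.46)]
top leg1_center [([0.63, -0.124, 0.04], 0.53)]
top leg2_center [([0.56, -0.081, 0.043], 0.49)]
top knife_grip [([0.406, -0.301, 0.013], 0.73), ([0.567, 0.242, 0.001], 0.49)]
top mat [([0.424, -0.318, -0.0], 0.73), ([0.598, -0.127, 0.001], 0.57)]
top lid_lip [([0.499, 0.225, 0.08], 0.93)]
top lid_hinge [([0.614, 0.261, 0.079], 0.56)]
top mallet [([0.387, -0.051, -0.002], 0.89)]
top jar []
top horse [([0.762, -0.088, 0.002], 0.83)]
top bucket [([0.746, 0.058, 0.001], 0.59)]
top glue []
knife [ 436. -320.] [ 25. 153.] 57.6
mat [ 424. -315.] [ 93. 184.] 58.3
scene leg0_center [([0.566, -0.183, 0.045], 0.46)]
scene leg1_center [([0.63, -0.121, 0.039], 0.65)]
scene leg2_center [([0.624, -0.121, 0.041], 0.66), ([0.558, -0.086, 0.042], 0.43)]
scene knife_grip [([0.403, -0.304, 0.011], 0.8)]
scene mat [([0.426, -0.309, 0.001], 0.84)]
scene lid_lip [([0.501, 0.226, 0.078], 0.71), ([0.566, 0.247, -0.004], 0.69)]
scene lid_hinge [([0.617, 0.262, 0.083], 0.57)]
scene mallet [([0.387, -0.051, -0.001], 0.68)]
scene jar [([0.601, -0.384, -0.004], 0.85)]
scene horse [([0.759, -0.093, -0.001], 0.95)]
scene bucket [([0.745, 0.057, -0.001], 0.82)]
scene glue [([0.427, 0.444, 0.003], 0.88), ([0.627, -0.122, 0.003], 0.68)]
knife [ 597. -128.] [164. 163.] 10.0
mat [ 427. -319.] [ 92. 184.] 58.0
```

View pics/f.png

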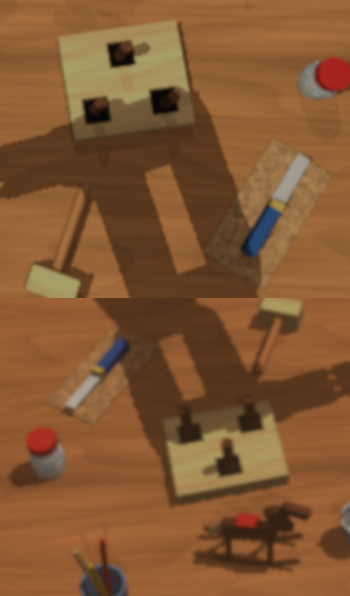

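All three legs stand upright in their pads. The knife lies on its mat, aligned with it. The lid is shut and the bystanders haven't moved.

```bash
python3 -c "
from cell import arm
print(arm.sign_off())"
```

```text
the job is handed in; nothing more can be done
None
```

I've handed the job in: all three legs are fully home in the table top, the lid is shut, the knife is back on its mat about 1 cm off centre along its length, and nothing else on the desk moved.

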